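# Change the block in the bushing jig

## Task

The block in the jig has its two brass bushes: lift the two hold-down bars off their pins and park both on the black rubber mat, take the finished block out and lay it flat in the empty grey tray, then load the fresh block from the other tray into the jig, its wide end between the wide pair of pins, fully home on the base. Put each bar back over its own pair of pins, down on the block, and leave the tin, the cutters and the tweezers where they are.

Things in the scene. Friction and masses are not known exactly. Their poses are not given: they have to be found in the camera images.
- jig: fixed aluminium plate 152 (x) x 100 x 12 mm with 10 mm bullet-nosed pins: wide pair at x -32, y +-36, narrow pair at x +42, y +-26 (tops z 66), end pins at x -58 and +68, y 0 (tops z 42). Origin on the bench. A block is home with its origin over the jig's, same axes, underside z 12; pins clear it by 3 mm, and it fits one way round only. Bars then rest on it, underside z 42.
- finished_block: brown T-shaped block with two brass bushes 3 mm proud on top; starts in the jig under the bars. 30 mm high, 0.2 kg: wide head 56 mm across y, x -50 to -14; shank 36 mm across y, x -14 to +60. Origin on the underside in the shank, at the centre of mass: grip the shank there across y.
- fresh_block: same brown T-shaped block (size, origin, axes as finished_block), but with two open 12 mm holes instead of bushes; starts in the second grey tray, equal to the empty one, its axes within 0.5 rad of the jig's.
- long_bar: long dark steel hold-down bar 24 x 98 (y) x 10 mm, 0.26 kg, 14 mm holes at y +-36; a bright rib in its middle to lift it by, 12 mm thick in x, 34 mm along y, top 38.5 mm above the underside. Origin at the centre of the underside. Belongs over the jig's wide pair of pins (jig x -32), either way round.
- short_bar: short dark steel hold-down bar 24 x 78 (y) x 10 mm, 0.21 kg, 14 mm holes at y +-26; the same rib (12 mm in x, 34 mm along y, top 38.5 mm above the underside). Origin at the centre of the underside. Belongs over the jig's narrow pair of pins (jig x +42), either way round.
- rubber_mat: black rubber mat fixed on the bench, 150 mm (x) x 106 mm (y), 3 mm thick: room for both bars side by side (at x -36 and +36 mm). Origin at the centre of its underside.
- empty_tray: the empty one of two equal shallow grey trays, fixed: 144 (x) x 94 mm outside, walls 4 mm thick, rim 10 mm and floor 4 mm above the bench. Origin at the centre of its underside. Place for the finished block.
- flux_tin: bystander: round white tin, 63 mm across, 22 mm high, standing behind the work. Origin at the centre of its underside.
- side_cutter: bystander: red-handled side cutter, 43 x 115 x 12 mm, lying behind the work. Origin under its middle.
- tweezers: bystander: steel tweezers, 16 x 121 x 8 mm, lying behind the work. Origin under their middle.

How it is judged:
By the outcome, as a careful person would: the job done as asked, in the order asked, and still so for the second after the job is handed in, with the robot touching nothing.
It also fails if it takes over 118 s, if anything falls off the work surface, if the arm or the gripper's body presses on something with over 40 N, if the wrist force passes 120 N, or if a joint passes its speed limit or range.

## Robot

A 7-joint arm with a two-finger parallel gripper is mounted at the origin on a cart in front of the work surface, level with it; the furniture and walls round the work are solid. World frame = base frame: x ahead of the robot, y to its left, z up, the work surface at z = 0. Lengths are in m, angles in degrees, forces in N, time in s.
With the tool pointing down it reaches from about 0.425 to 0.875 m from the base axis. Payload 4.7 kg.
Tool frame: the origin (TCP) lies on the centre line of the jaws, within the pads' length; the fingertips stand 25 mm ahead of it and the grasp point (between the pads) lies 6 mm ahead of it; z points along the fingers, y is the direction in which the jaws open and shut (so a half turn about z gives the same grasp; the last joint's range is limited). The gripper opens to 87 mm and grips with 3 to 60 N. Pads are 19 mm wide; open, the fingers measure 117 mm over their backs; the gripper's body (75 mm by 190 mm) begins 51 mm behind the grasp point.
Start: joints at [-69.208, 18.392, -4.016, 83.108, 1.295, 78.541, -3.26], TCP at [0.222, 0.611, 0.248] pointing down, gripper open.
Joint ranges: [-163.93, 163.93], [-17.29, 119.83], [-79.2, 71.16], [3.27, 140.29], [-89.18, 269.18], [5.43, 117.66], [-154.24, 154.24]. Speed limits (degrees/s): [147.25, 147.25, 180, 180, 180, 180, 180].

## Interface

Orientations are given as [roll, pitch, yaw] about the fixed x, y, z axes, in that order (R = Rz(yaw) Ry(pitch) Rx(roll)).
In Python, from cell import env gives the robot as it stands.
- The arm moves only by the shell command python3 -m creep 'ROWS' [OPENING] [FORCE]. ROWS is JSON, a list of rows, each an object of numbers: "tx", "ty", "tz": the shift along the tool's x, y, z in m; "rx", "ry", "rz": the turn, a rotation vector about the tool's x, y, z in degrees. In form: [{"tx": .., "ty": .., "tz": .., "rx": .., "ry": .., "rz": ..}, ...]. A call has 1 to 20 rows; each row shifts and turns the commanded pose from where the row before left it, along the tool's axes as they then stand; what a row does not reach is not made up. A row lasts 1/8 s, in which the tool goes at most 62.5 mm and 10.7 degrees, less where a joint would pass 70% of its speed; a pose out of reach is approached as far as the arm can. A call is refused whole if a number of a shift passes 0.0625 or a number of a turn 10.7, either way. A call with a gripper value outside its range is refused whole. OPENING is the finger opening in m, from 0 to 0.087, set as the call begins (- or left out, the last holds). The fingers move at their own pace and stop on an object; FORCE is the grip in N (left out, the last holds). Time passes only in rows, so rows that do not move let the fingers close. It gives the time, the measured TCP pose, the force and the opening at its end, in the units of the state.
- env.get_obs(): the state, without advancing time (a new reading comes with each control period).
- env.read_camera(name): name is "scene" or "top" or "wrist"; returns a dict with "pixels" (400x640x3 uint8, red, green, blue), "intrinsics" (3x3 intrinsics, pixels), "R" (3x3) and "t" (3): a world point X has camera coordinates R X + t. Camera axes: x right, y down, z forward; pixel columns grow to the right and rows downward; lengths in m; the calibration is good to about 2 mm. A picture is of the moment at which its call begins. There is no depth.
- env.sign_off(): hands the job in, once; it reports no verdict.
The state is a dict: "time_s": time; "qpos": joint angles; "joint_velocities": joint speeds; "effort": joint torques, N m; "tool_pos": TCP position; "tool_rot": TCP orientation; "force": force on the tool from outside, world axes, zero at the start; "wrist_torque": the same for the moment, N m; "grip_width": finger opening in m.
Only numpy, scipy, OpenCV 4.12 (cv2) and the standard library are available. Lean on these libraries where they do the work, as an engineer would, in place of code of your own. Each camera call takes 0.05 s, during which the arm holds its last target.

## Working session

There is one attempt and no reset: what is moved stays moved. The work goes in short steps, Python scripts to look and compute and a shell command to move; the robot and the scene stay as the last step left them, time stands still between calls to the robot, and variables do not carry over. Pictures are saved under pics/ and viewed, and the job is handed in when it is done.

```bash
ls; mkdir -p pics
cat > h.py <<'E'
import numpy as np, cv2, sys
from cell import env
def snap(n,f):
    c=env.read_camera(n); cv2.imwrite('pics/'+f,c['pixels'][:,:,::-1]); np.savez('pics/'+f[:-4],**{k:np.array(v) for k,v in c.items()}); return c
def load(f): return dict(np.load('pics/'+f+'.npz'))
def ray(c,u,v,z):
    K,R,t=[np.array(c[k]) for k in('intrinsics','R','t')]
    o=-R.T@t; d=R.T@np.linalg.inv(K)@np.array([u,v,1.]); return o+d*(z-o[2])/d[2]
def proj(c,X):
    K,R,t=[np.array(c[k]) for k in('intrinsics','R','t')]
    p=K@(R@np.array(X)+t); return p[:2]/p[2]
E
python3 - <<'E'
from h import *
print(env.get_obs())
for n in('scene','top','wrist'):
    c=snap(n,n+'0.png'); print(n,c['intrinsics'],c['R'],c['t'], -np.array(c['R']).T@c['t'])
E
```

```text
pics
{'time_s': 0.0, 'qpos': array([-69.207295  ,  18.44014264,  -4.01526099,  83.17529037,
         1.2945844 ,  78.54041259,  -3.26106259]), 'joint_velocities': array([ 0.01197784, -0.02504487, -0.09877598, -0.05040862,  0.0156423 ,
       -0.08263008,  0.01342919]), 'effort': array([ 3.87464306e-04, -4.91284096e+01, -4.03589364e-01, -3.12527239e+01,
       -6.37747790e-02,  4.37710178e-02,  1.87242508e-04]), 'tool_pos': array([0.222024  , 0.6103651 , 0.24644575]), 'tool_rot': array([-1.79889374e+02,  5.42811336e-03,  1.60015656e+02]), 'force': array([-0.23013409,  0.31616181,  0.97428444]), 'wrist_torque': array([0.05704705, 0.00234076, 0.01912448]), 'grip_width': 0.08688314330706723}
scene [[458.40075891   0.         323.50179944]
 [  0.         458.40075891 191.56866601]
 [  0.           0.           1.        ]] [[-0.49516932 -0.86871415 -0.01196076]
 [-0.44942912  0.2679091  -0.85219609]
 [ 0.7435192  -0.41660585 -0.52308581]] [0.41394986 0.26166435 0.6994927 ] [-0.1975114   0.58091459  0.59383519]
top [[449.68218549   0.         324.44999997]
 [  0.         449.68218549 204.49396752]
 [  0.           0.           1.        ]] [[-0.02298342 -0.99956141  0.01867479]
 [-0.99658242  0.02142444 -0.07977765]
 [ 0.07934256 -0.02044453 -0.99663774]] [0.17536661 0.5447108  1.07788046] [0.46135793 0.18565634 1.11443715]
wrist [[327.98980153   0.         325.6665532 ]
 [  0.         327.98980153 198.08852493]
 [  0.           0.           1.        ]] [[ 3.42268464e-01  9.39602143e-01 -3.34512540e-04]
 [ 9.10784922e-01 -3.31683691e-01  2.45879553e-01]
 [ 2.30918003e-01 -8.44614861e-02 -9.69300332e-01]] [-0.65052737 -0.02943143  0.38928305] [0.15956824 0.63435441 0.38435117]
```

View pics/top0.png

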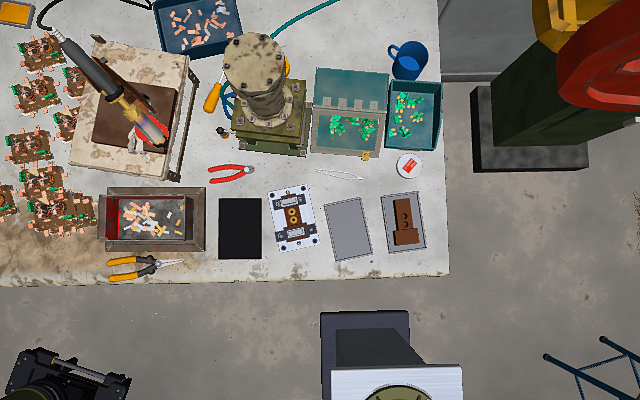

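View pics/scene0.png

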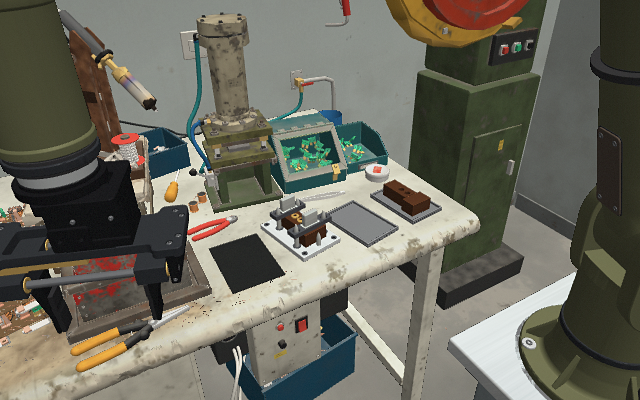

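View pics/wrist0.png

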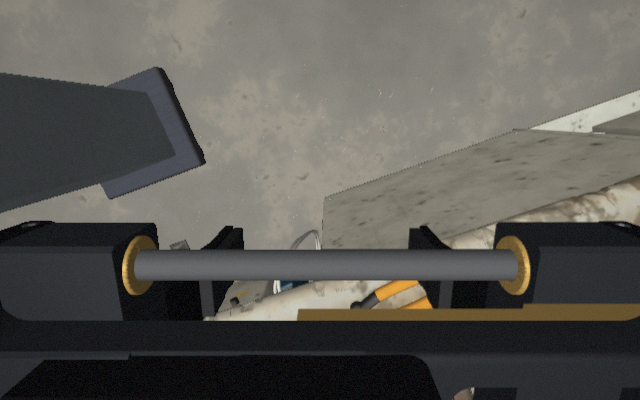

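Run:
```python
from h import *
a=cv2.imread('pics/top0.png')[150:270,205:445]; cv2.imwrite('pics/topz.png',cv2.resize(a,None,fx=3.3,fy=3.3,interpolation=cv2.INTER_CUBIC))
a=cv2.imread('pics/scene0.png')[150:300,200:440]; cv2.imwrite('pics/scenez.png',cv2.resize(a,None,fx=3.3,fy=3.3,interpolation=cv2.INTER_CUBIC))
```

```text
(no output)
```

View pics/topz.png

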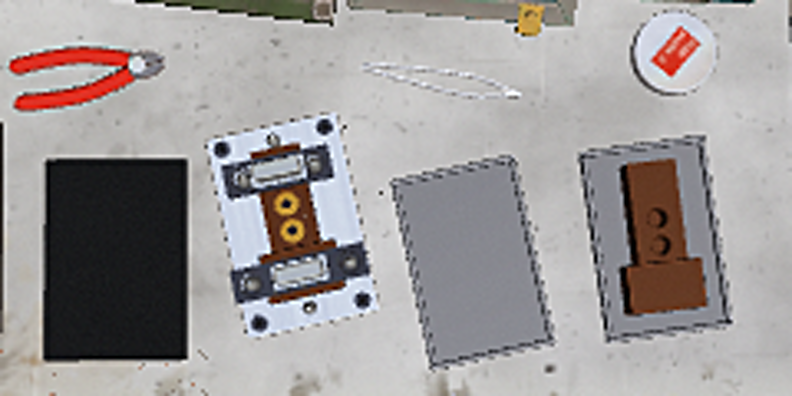

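View pics/scenez.png

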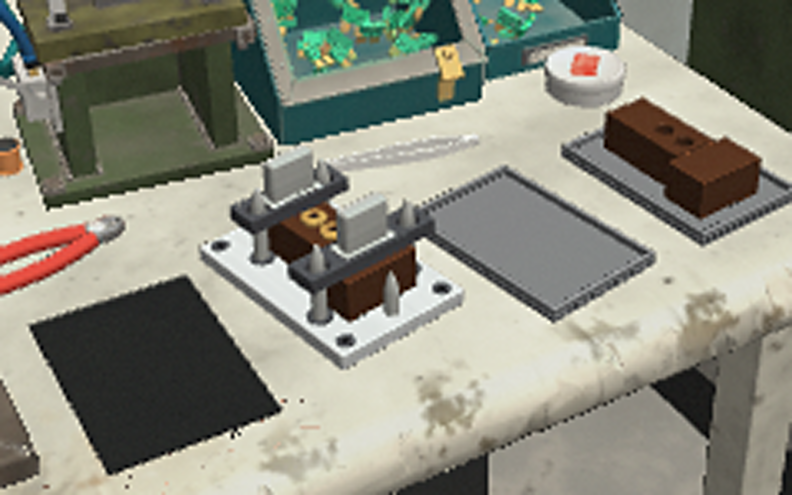

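```bash
cat > m.py <<'E'
from h import *
def rect(c,m,z,name,off=(0,0),roi=None):
    m=m.astype(np.uint8)*255
    if roi is not None:
        k=np.zeros_like(m); k[roi[1]:roi[3],roi[0]:roi[2]]=1; m=m*k
    m=cv2.morphologyEx(m,cv2.MORPH_CLOSE,np.ones((3,3),np.uint8))
    cs,_=cv2.findContours(m,cv2.RETR_EXTERNAL,cv2.CHAIN_APPROX_NONE)
    cn=max(cs,key=cv2.contourArea)
    P=np.array([ray(c,u,v,z)[:2] for u,v in cn[:,0,:]])
    (cx,cy),(w,h),a=cv2.minAreaRect((P*1000).astype(np.float32))
    if w<h: w,h,a=h,w,a-90
    a=(a+90)%180-90
    print(name,'c',round(cx,1),round(cy,1),'size',round(w,1),round(h,1),'ang long axis',round(a,2)); return cx/1e3,cy/1e3,a
E
python3 - <<'E'
from m import *
c=load('top0'); p=c['pixels'].astype(int); r,g,b=p[...,0],p[...,1],p[...,2]
for u,v in [(240,228),(348,230),(404,240),(405,210),(398,215),(290,240),(273,222),(290,200)]: print(u,v,p[v,u])
rect(c,(p.max(2)<50),.003,'mat',roi=(205,180,275,270))
grey=(abs(r-g)<15)&(abs(b-g)<25)&(g>80)&(g<165)
rect(c,grey,.010,'etray',roi=(322,185,378,265))
rect(c,grey|((r>g+25)),.010,'ftray',roi=(378,185,430,258))
rect(c,(b>g+3)&(b>190)|(p.max(2)<90)|(r>g+25),.012,'jig',roi=(264,180,323,256))
rect(c,(r>g+25)&(r>85),.034,'fresh',roi=(378,185,430,258))
E
```

```text
240 228 [23 25 25]
348 230 [135 137 144]
404 240 [100  58  36]
405 210 [102  58  37]
398 215 [102  58  34]
290 240 [93 43 17]
273 222 [61 62 64]
290 200 [174 182 192]
mat c 496.6 372.6 size 147.6 105.7 ang long axis -1.22
etray c 488.3 104.9 size 145.6 99.8 ang long axis 10.87
ftray c 502.1 -30.1 size 145.7 97.1 ang long axis 6.59
jig c 519.3 239.9 size 151.7 104.1 ang long axis 10.48
fresh c 503.8 -29.0 size 109.8 54.6 ang long axis 4.91
```

```bash
cat > go.py <<'E'
from h import *
from scipy.spatial.transform import Rotation as Ro
def plan(x,y,z,yaw=None,o=None):
    o=o or env.get_obs(); p=o['tool_pos']; r=o['tool_rot']; R=Ro.from_euler('xyz',r,degrees=True)
    print('pos',np.round(p*1000,1),'rot',np.round(r,2),'F',np.round(o['force'],1),'w',round(o['grip_width']*1000,1),'t',round(o['time_s'],2))
    print('shift tool mm',np.round(R.inv().apply(np.array([x,y,z])-p)*1000,1))
    if yaw is not None:
        T=Ro.from_euler('xyz',[180,0,yaw],degrees=True)
        print('rotvec deg',np.round((R.inv()*T).as_rotvec(degrees=True),2),'shift after turn',np.round(T.inv().apply(np.array([x,y,z])-p)*1000,1))
if __name__=='__main__': plan(*[float(a) for a in sys.argv[1:]])
E
python3 go.py .52 .2 .25 100.5
```

```text
pos [222.1 610.5 246.7] rot [-179.91    0.    160.01] F [ 0.  -0.2  0. ] w 86.8 t 0.15
shift tool mm [-420.3 -283.9   -2.8]
rotvec deg [-8.000e-02  5.000e-02  5.951e+01] shift after turn [-457.9  218.2   -3.3]
```

```bash
python3 -m creep '[{"tx":-0.042,"ty":-0.0284},{"tx":-0.042,"ty":-0.0284},{"tx":-0.042,"ty":-0.0284},{"tx":-0.042,"ty":-0.0284},{"tx":-0.042,"ty":-0.0284},{"tx":-0.042,"ty":-0.0284},{"tx":-0.042,"ty":-0.0284},{"tx":-0.042,"ty":-0.0284},{"tx":-0.042,"ty":-0.0284},{"tx":-0.042,"ty":-0.0284},{"rz":9.92},{"rz":9.92},{"rz":9.92},{"rz":9.92},{"rz":9.92},{"rz":9.92},{}]' 0.04 30
python3 - <<'E'
from h import *
from go import plan
plan(.52,.2,.25,100.5)
c=snap('wrist','w1.png')
E
```

```text
pos [222.1 610.5 246.7] rot [-179.91    0.    160.01] F [ 0.  -0.2  0. ] w 86.8 t 0.15
shift tool mm [-420.3 -283.9   -2.8]
rotvec deg [-8.000e-02  5.000e-02  5.951e+01] shift after turn [-457.9  218.2   -3.3]$[0]: bad value
```

View pics/w1.png

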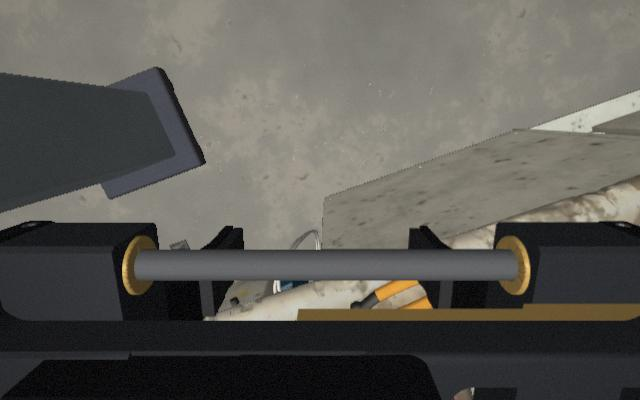

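```bash
python3 -m creep '[{"tx":-0.042,"ty":-0.0284,"tz":0,"rx":0,"ry":0,"rz":0}]' 0.04 30
```

```text
time_s: 0.32
tool_pos: [0.248, 0.572, 0.2466]
tool_rot: [-180.0, -0.2, 160.5]
force: [1.5, -1.0, 0.3]
grip_width: 0.0826
```

```bash
python3 -m creep '[{"tx":-0.042,"ty":-0.0284,"tz":0,"rx":0,"ry":0,"rz":0},{"tx":-0.042,"ty":-0.0284,"tz":0,"rx":0,"ry":0,"rz":0},{"tx":-0.042,"ty":-0.0284,"tz":0,"rx":0,"ry":0,"rz":0},{"tx":-0.042,"ty":-0.0284,"tz":0,"rx":0,"ry":0,"rz":0},{"tx":-0.042,"ty":-0.0284,"tz":0,"rx":0,"ry":0,"rz":0},{"tx":-0.042,"ty":-0.0284,"tz":0,"rx":0,"ry":0,"rz":0},{"tx":-0.042,"ty":-0.0284,"tz":0,"rx":0,"ry":0,"rz":0},{"tx":-0.042,"ty":-0.0284,"tz":0,"rx":0,"ry":0,"rz":0},{"tx":-0.042,"ty":-0.0284,"tz":0,"rx":0,"ry":0,"rz":0},{"tx":0,"ty":0,"tz":0,"rx":0,"ry":0,"rz":9.92},{"tx":0,"ty":0,"tz":0,"rx":0,"ry":0,"rz":9.92},{"tx":0,"ty":0,"tz":0,"rx":0,"ry":0,"rz":9.92},{"tx":0,"ty":0,"tz":0,"rx":0,"ry":0,"rz":9.92},{"tx":0,"ty":0,"tz":0,"rx":0,"ry":0,"rz":9.92},{"tx":0,"ty":0,"tz":0,"rx":0,"ry":0,"rz":9.92},{"tx":0,"ty":0,"tz":0,"rx":0,"ry":0,"rz":0},{"tx":0,"ty":0,"tz":0,"rx":0,"ry":0,"rz":0}]'
python3 - <<'E'
from h import *
from go import plan
plan(.52,.2,.25,100.5)
c=snap('wrist','w1.png')
E
```

```text
time_s: 2.45
tool_pos: [0.5197, 0.2004, 0.2475]
tool_rot: [-180.0, 0.0, 100.7]
force: [0.7, 0.0, 0.4]
grip_width: 0.0402
pos [519.7 200.4 247.5] rot [-179.99    0.    100.66] F [0.7 0.  0.4] w 40.2 t 2.45
shift tool mm [-0.5  0.2 -2.5]
rotvec deg [-0.01  0.    0.16] shift after turn [-0.5  0.2 -2.5]
```

View pics/w1.png

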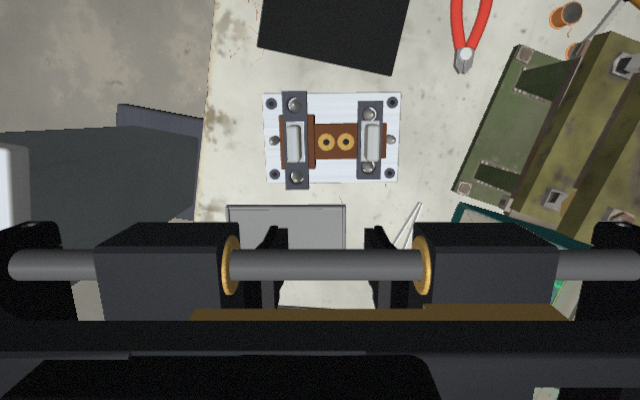

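Run:
```python
from h import *
a=cv2.imread('pics/w1.png')[80:200,250:420]; cv2.imwrite('pics/w1z.png',cv2.resize(a,None,fx=4.7,fy=4.7,interpolation=cv2.INTER_CUBIC))
```

```text
(no output)
```

View pics/w1z.png

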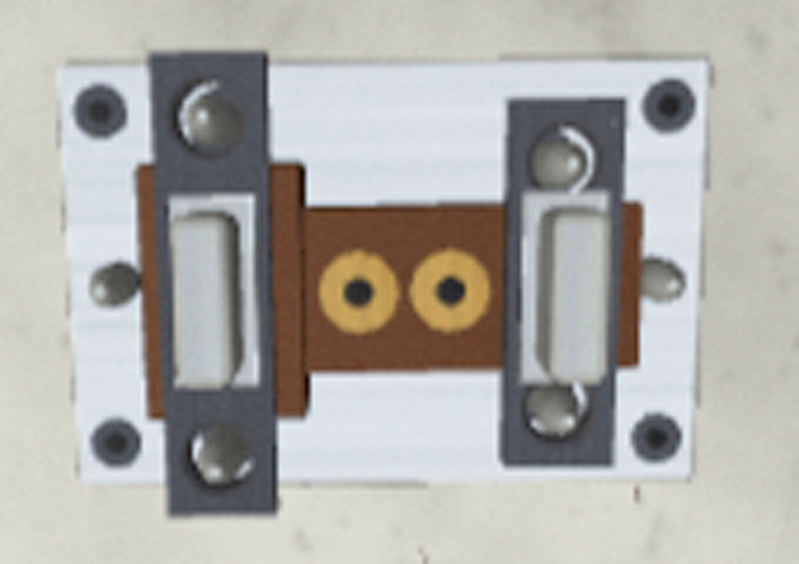

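```bash
cat > jig.py <<'E'
from h import *
E
python3 - <<'E'
from h import *
c=load('w1')
def P(u,v,z): return ray(c,250+u/4.7-.4,80+v/4.7-.4,z)*1000
def rep(n,pts,z):
    q=np.array([P(u,v,z)[:2] for u,v in pts]); m=q.mean(0); print(n,'mean',np.round(m,1),'sides',[round(float(np.linalg.norm(q[i]-q[i-1])),1) for i in range(len(q))]); 
    return q
L=rep('longbar',[(152,55),(265,52),(277,512),(170,516)],.052); 
S=rep('shortbar',[(508,99),(627,98),(614,465),(501,465)],.052)
rep('ribL',[(202,298)],.0805);rep('ribS',[(578,297)],.0805)
J=rep('plate',[(62,62),(709,60),(692,481),(79,481)],.012)
e=rep('endpins',[(118,284),(658,279)],.040)
print('plate ang',[np.degrees(np.arctan2(*(J[i]-J[j])[::-1])) for i,j in((1,0),(2,3))])
print('longbar ang',[np.degrees(np.arctan2(*(L[i]-L[j])[::-1])) for i,j in((0,3),(1,2))],'short',[np.degrees(np.arctan2(*(S[i]-S[j])[::-1])) for i,j in((0,3),(1,2))])
d=L.mean(0)-S.mean(0);print('L->S',np.degrees(np.arctan2(*(-d)[::-1])),np.linalg.norm(d))
rep('bush',[(358,292)],.045);rep('bush',[(451,290)],.045)
E
```

```text
longbar mean [482.9 236.2] sides [97.3, 23.3, 97.0, 23.7]
shortbar mean [555.4 250.9] sides [77.1, 24.7, 77.4, 24.8]
ribL mean [482.5 237.2] sides [0.0]
ribS mean [554.7 250.9] sides [0.0]
plate mean [519.2 243.3] sides [98.6, 149.5, 99.1, 151.2]
endpins mean [519.  244.4] sides [119.4, 119.4]
plate ang [np.float64(10.805637589055372), np.float64(10.618135628578042)]
longbar ang [np.float64(101.1134602114613), np.float64(101.36109857065176)] short [np.float64(100.85637158085795), np.float64(100.9633334370403)]
L->S 11.451698133486714 73.94003006223947
bush mean [512.8 241.3] sides [0.0]
bush mean [532.7 245.4] sides [0.0]
```

```bash
python3 go.py .4827 .2367 .0805 101
```

```text
pos [519.7 200.4 247.5] rot [-179.99   -0.    100.63] F [ 0.4 -0.3 -0.2] w 39.9 t 2.5
shift tool mm [ 42.5 -29.7 167. ]
rotvec deg [-0.01 -0.   -0.37] shift after turn [ 42.7 -29.4 167. ]
```

```bash
python3 -m creep '[{"tx":0.0213,"ty":-0.0148,"tz":0.01,"rx":0,"ry":0,"rz":-0.37},{"tx":0.0213,"ty":-0.0148,"tz":0.04,"rx":0,"ry":0,"rz":0},{"tx":0,"ty":0,"tz":0.045,"rx":0,"ry":0,"rz":0},{"tx":0,"ty":0,"tz":0.03,"rx":0,"ry":0,"rz":0},{"tx":0,"ty":0,"tz":0.005,"rx":0,"ry":0,"rz":0},{"tx":0,"ty":0,"tz":0,"rx":0,"ry":0,"rz":0},{"tx":0,"ty":0,"tz":0,"rx":0,"ry":0,"rz":0}]'; python3 go.py .4827 .2367 .0805 101
python3 - <<'E'
from h import *
c=snap('wrist','w2.png');c=snap('scene','s2.png')
a=cv2.imread('pics/s2.png')[150:300,200:440]; cv2.imwrite('pics/s2z.png',cv2.resize(a,None,fx=3.3,fy=3.3,interpolation=cv2.INTER_CUBIC))
E
```

```text
time_s: 3.38
tool_pos: [0.484, 0.2373, 0.1193]
tool_rot: [179.8, -0.1, 100.9]
force: [0.4, -0.2, 0.6]
grip_width: 0.0401
pos [484.  237.3 119.3] rot [ 1.7984e+02 -7.0000e-02  1.0087e+02] F [ 0.4 -0.2  0.6] w 40.1 t 3.38
shift tool mm [-0.4 -1.5 38.7]
rotvec deg [ 0.16 -0.07 -0.13] shift after turn [-0.3 -1.4 38.8]
```

View pics/s2z.png

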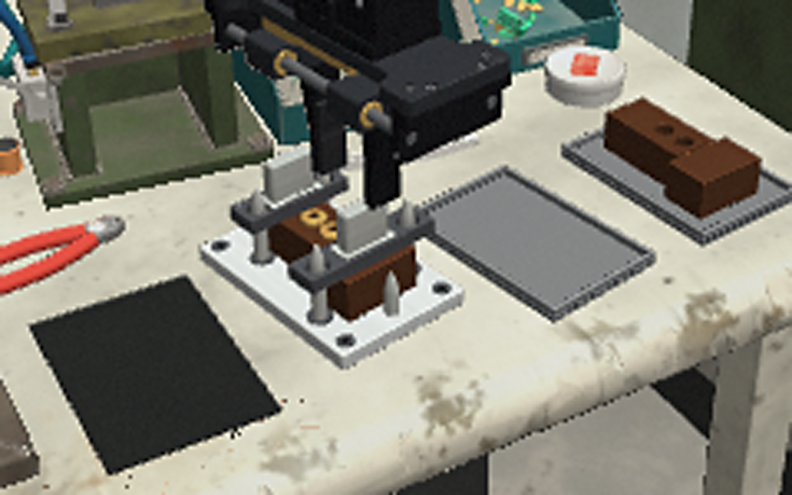

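View pics/w2.png

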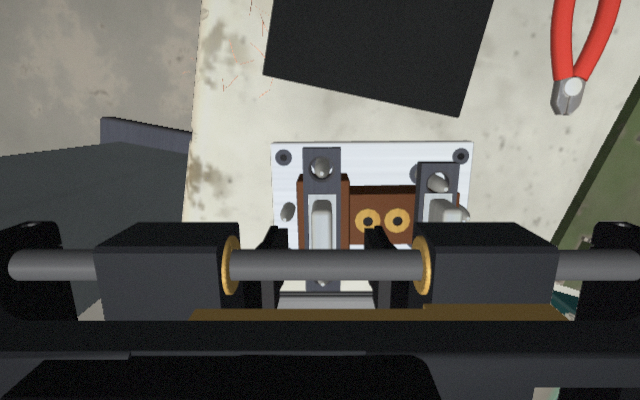

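```bash
python3 -m creep '[{"tx":0,"ty":-0.0015,"tz":0.02,"rx":0.2,"ry":0,"rz":-0.13},{"tx":0,"ty":0,"tz":0.015,"rx":0,"ry":0,"rz":0},{"tx":0,"ty":0,"tz":0.003,"rx":0,"ry":0,"rz":0},{"tx":0,"ty":0,"tz":0,"rx":0,"ry":0,"rz":0}]'; python3 -m creep '[{"tx":0,"ty":0,"tz":0,"rx":0,"ry":0,"rz":0},{"tx":0,"ty":0,"tz":0,"rx":0,"ry":0,"rz":0},{"tx":0,"ty":0,"tz":0,"rx":0,"ry":0,"rz":0},{"tx":0,"ty":0,"tz":0,"rx":0,"ry":0,"rz":0},{"tx":0,"ty":0,"tz":0,"rx":0,"ry":0,"rz":0}]' 0 35; python3 go.py .4827 .2367 .0805 101
```

```text
time_s: 3.98
tool_pos: [0.4811, 0.2363, 0.079]
tool_rot: [-179.7, 0.0, 101.0]
force: [-0.8, 0.5, 0.4]
grip_width: 0.0403
time_s: 4.6
tool_pos: [0.4816, 0.2366, 0.0799]
tool_rot: [-179.8, -0.0, 101.0]
force: [-0.1, 1.4, 1.2]
grip_width: 0.0114
pos [481.6 236.6  79.9] rot [-1.7984e+02 -1.0000e-02  1.0099e+02] F [-0.1  1.4  1.2] w 11.4 t 4.6
shift tool mm [-0.1  1.1 -0.6]
rotvec deg [-0.16 -0.01 -0.01] shift after turn [-0.1  1.1 -0.6]
```

```bash
python3 -m creep '[{"tx":0,"ty":0,"tz":-0.006,"rx":0,"ry":0,"rz":0},{"tx":0,"ty":0,"tz":-0.02,"rx":0,"ry":0,"rz":0},{"tx":0,"ty":0,"tz":-0.04,"rx":0,"ry":0,"rz":0},{"tx":0,"ty":0,"tz":-0.05,"rx":0,"ry":0,"rz":0},{"tx":0.03,"ty":0.0,"tz":-0.03,"rx":0,"ry":0,"rz":0},{"tx":0.04,"ty":0.0,"tz":-0.01,"rx":0,"ry":0,"rz":0},{"tx":0,"ty":0,"tz":0,"rx":0,"ry":0,"rz":0},{"tx":0,"ty":0,"tz":0,"rx":0,"ry":0,"rz":0}]'; python3 -c "
from h import *
snap('wrist','w3.png')"
```

```text
time_s: 5.6
tool_pos: [0.4682, 0.3046, 0.235]
tool_rot: [-179.7, 0.1, 101.0]
force: [0.7, -0.4, -2.8]
grip_width: 0.0116
```

View pics/w3.png

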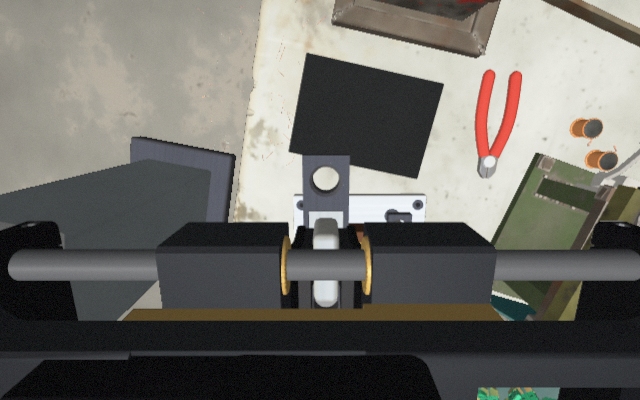

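Run:
```python
from m import *
from go import plan
c=load('w3'); p=c['pixels'].astype(int)
m=(p.max(2)<45); m[140:,303:352]=0
m=m.astype(np.uint8)
q=np.array([ray(c,u,v,.003)[:2]*1000 for u,v in [(307,53.5),(443.5,83),(418.5,179),(289.5,152)]])
print(q, q.mean(0)); 
for i,j in((1,0),(2,3),(0,3),(1,2)): d=q[i]-q[j]; print(np.linalg.norm(d),np.degrees(np.arctan2(d[1],d[0])))
```

```text
[[423.94868207 428.49670648]
 [572.07682416 427.39009323]
 [572.83376626 321.49052949]
 [422.77518943 323.71143095]] [497.90861548 375.27219004]
148.1322755989215 -0.4280286550605777
150.0750108543641 -0.8479288089956096
104.7918463140018 89.35837011217662
105.90226891587523 90.4095281164864
```

```bash
python3 go.py .4615 .3749 .12 89.4
```

```text
pos [468.5 304.1 234.9] rot [-1.7974e+02  8.0000e-02  1.0094e+02] F [-0.1 -0.3 -2.5] w 11.5 t 5.65
shift tool mm [ 71.    7.1 114.8]
rotvec deg [-0.25  0.1  11.54] shift after turn [ 70.8  -7.7 114.9]
```

```bash
python3 -m creep '[{"tx":0.02,"ty":0.0036,"tz":0.01,"rx":-0.25,"ry":0,"rz":0},{"tx":0.035,"ty":0.0035,"tz":0.03,"rx":0,"ry":0,"rz":0},{"tx":0.016,"ty":0,"tz":0.045,"rx":0,"ry":0,"rz":5.7},{"tx":0,"ty":0,"tz":0.03,"rx":0,"ry":0,"rz":5.8},{"tx":0,"ty":0,"tz":0,"rx":0,"ry":0,"rz":0},{"tx":0,"ty":0,"tz":0,"rx":0,"ry":0,"rz":0}]'; python3 go.py .4615 .3749 .0415 89.4
```

```text
time_s: 6.4
tool_pos: [0.4627, 0.3769, 0.1215]
tool_rot: [179.9, -0.1, 89.6]
force: [0.0, 0.2, -1.8]
grip_width: 0.0115
pos [462.7 376.9 121.5] rot [ 1.7988e+02 -7.0000e-02  8.9560e+01] F [ 0.   0.2 -1.8] w 11.5 t 6.4
shift tool mm [-2.1 -1.3 80. ]
rotvec deg [ 0.12 -0.07  0.16] shift after turn [-2.  -1.2 80. ]
```

```bash
python3 -m creep '[{"tx":-0.001,"ty":-0.001,"tz":0.03,"rx":0.1,"ry":0,"rz":0.1},{"tx":-0.0005,"ty":0,"tz":0.03,"rx":0,"ry":0,"rz":0},{"tx":0,"ty":0,"tz":0.014,"rx":0,"ry":0,"rz":0},{"tx":0,"ty":0,"tz":0,"rx":0,"ry":0,"rz":0},{"tx":0,"ty":0,"tz":0,"rx":0,"ry":0,"rz":0}]'; python3 go.py .4615 .3749 .0415 89.4
```

```text
time_s: 7.02
tool_pos: [0.4621, 0.3758, 0.0483]
tool_rot: [179.9, -0.1, 89.4]
force: [-1.0, 0.2, -1.1]
grip_width: 0.0118
pos [462.1 375.8  48.3] rot [ 1.7993e+02 -1.3000e-01  8.9410e+01] F [-1.   0.2 -1.1] w 11.8 t 7.03
shift tool mm [-0.9 -0.6  6.8]
rotvec deg [ 0.07 -0.13  0.01] shift after turn [-0.9 -0.6  6.8]
```

```bash
python3 -m creep '[{"tx":-0.0005,"ty":0,"tz":0.005,"rx":0,"ry":0.1,"rz":0},{"tx":0,"ty":0,"tz":0.002,"rx":0,"ry":0,"rz":0},{"tx":0,"ty":0,"tz":0,"rx":0,"ry":0,"rz":0},{"tx":0,"ty":0,"tz":0,"rx":0,"ry":0,"rz":0}]'; python3 go.py .4615 .3749 .0415 89.4
```

```text
time_s: 7.52
tool_pos: [0.4613, 0.3747, 0.0409]
tool_rot: [-180.0, -0.2, 89.4]
force: [-1.9, -1.8, 6.9]
grip_width: 0.0121
pos [461.3 374.7  40.9] rot [-1.7999e+02 -1.6000e-01  8.9400e+01] F [-1.9 -1.8  6.9] w 12.1 t 7.53
shift tool mm [ 0.2  0.2 -0.6]
rotvec deg [-0.01 -0.16 -0.  ] shift after turn [ 0.2  0.2 -0.6]
```

```bash
python3 -m creep '[{"tx":0,"ty":0,"tz":0,"rx":0,"ry":0,"rz":0},{"tx":0,"ty":0,"tz":0,"rx":0,"ry":0,"rz":0},{"tx":0,"ty":0,"tz":0,"rx":0,"ry":0,"rz":0},{"tx":0,"ty":0,"tz":-0.02,"rx":0,"ry":0,"rz":0},{"tx":0,"ty":0,"tz":-0.05,"rx":0,"ry":0,"rz":0},{"tx":0,"ty":0,"tz":-0.04,"rx":0,"ry":0,"rz":0},{"tx":0,"ty":0,"tz":0,"rx":0,"ry":0,"rz":0}]' 0.04; python3 go.py .5543 .2509 .13 100.9
```

```text
time_s: 8.4
tool_pos: [0.4635, 0.3761, 0.1553]
tool_rot: [179.7, -0.5, 89.4]
force: [0.5, 0.2, -0.7]
grip_width: 0.0399
pos [463.5 376.1 155.3] rot [179.66  -0.5   89.38] F [ 0.5  0.2 -0.7] w 39.9 t 8.4
shift tool mm [-124.4   92.    24.7]
rotvec deg [  0.39  -0.46 -11.52] shift after turn [-140.1   65.5   25.3]
```

```bash
python3 -m creep '[{"tx":-0.02,"ty":0.015,"tz":0,"rx":0,"ry":0,"rz":0},{"tx":-0.042,"ty":0.031,"tz":0,"rx":0,"ry":0,"rz":0},{"tx":-0.042,"ty":0.031,"tz":0,"rx":0,"ry":0,"rz":0},{"tx":-0.02,"ty":0.015,"tz":0.005,"rx":0.3,"ry":-0.4,"rz":-5.7},{"tx":0,"ty":0,"tz":0.02,"rx":0,"ry":0,"rz":-5.8},{"tx":0,"ty":0,"tz":0,"rx":0,"ry":0,"rz":0},{"tx":0,"ty":0,"tz":0,"rx":0,"ry":0,"rz":0}]'; python3 go.py .5543 .2509 .0803 100.9;  python3 -c "
from h import *
snap('wrist','w4.png')"
```

```text
time_s: 9.28
tool_pos: [0.5514, 0.2497, 0.1247]
tool_rot: [-179.6, 0.2, 100.9]
force: [0.7, 0.4, 0.6]
grip_width: 0.0403
pos [551.4 249.7 124.7] rot [-179.62    0.21  100.85] F [0.7 0.4 0.6] w 40.3 t 9.28
shift tool mm [ 0.8  3.3 44.4]
rotvec deg [-0.38  0.21 -0.05] shift after turn [ 0.6  3.1 44.4]
```

View pics/w4.png

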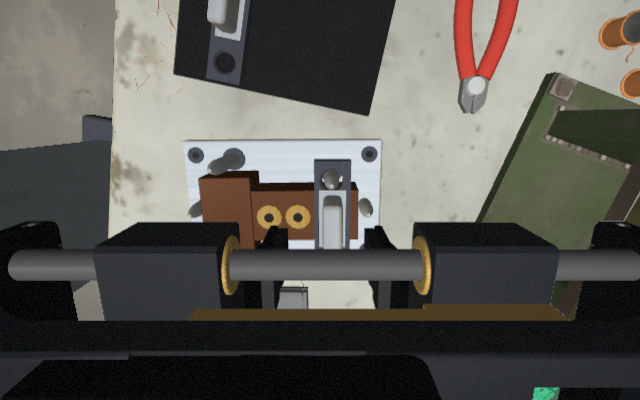

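```bash
python3 -m creep '[{"tx":0.0005,"ty":0.0015,"tz":0.015,"rx":-0.3,"ry":0.2,"rz":0},{"tx":0,"ty":0.0012,"tz":0.02,"rx":0,"ry":0,"rz":0},{"tx":0,"ty":0,"tz":0.007,"rx":0,"ry":0,"rz":0},{"tx":0,"ty":0,"tz":0.001,"rx":0,"ry":0,"rz":0},{"tx":0,"ty":0,"tz":0,"rx":0,"ry":0,"rz":0}]'; python3 -m creep '[{"tx":0,"ty":0,"tz":0,"rx":0,"ry":0,"rz":0},{"tx":0,"ty":0,"tz":0,"rx":0,"ry":0,"rz":0},{"tx":0,"ty":0,"tz":0,"rx":0,"ry":0,"rz":0},{"tx":0,"ty":0,"tz":0,"rx":0,"ry":0,"rz":0},{"tx":0,"ty":0,"tz":0,"rx":0,"ry":0,"rz":0}]' 0 35; python3 go.py .5543 .2509 .0803 100.9
```

```text
time_s: 9.95
tool_pos: [0.5543, 0.2501, 0.0814]
tool_rot: [-179.9, 0.0, 100.9]
force: [0.5, 0.5, 0.4]
grip_width: 0.0398
time_s: 10.58
tool_pos: [0.5543, 0.2501, 0.0815]
tool_rot: [-180.0, 0.0, 100.9]
force: [-0.5, 0.7, -0.2]
grip_width: 0.0115
pos [554.3 250.1  81.5] rot [-1.7995e+02  2.0000e-02  1.0090e+02] F [-0.5  0.7 -0.2] w 11.5 t 10.57
shift tool mm [0.7 0.2 1.2]
rotvec deg [-0.05  0.02 -0.  ] shift after turn [0.7 0.2 1.2]
```

```bash
python3 -m creep '[{"tx":0,"ty":0,"tz":-0.006,"rx":0,"ry":0,"rz":0},{"tx":0,"ty":0,"tz":-0.02,"rx":0,"ry":0,"rz":0},{"tx":0,"ty":0,"tz":-0.035,"rx":0,"ry":0,"rz":0},{"tx":0,"ty":0,"tz":-0.015,"rx":0,"ry":0,"rz":0},{"tx":0,"ty":0,"tz":0,"rx":0,"ry":0,"rz":0}]'; python3 go.py .5335 .3742 .15 89.4
```

```text
time_s: 11.2
tool_pos: [0.5549, 0.2505, 0.1589]
tool_rot: [179.9, -0.0, 100.9]
force: [-0.6, -0.1, -0.9]
grip_width: 0.0116
pos [554.9 250.5 158.9] rot [ 1.7992e+02 -3.0000e-02  1.0090e+02] F [-0.6 -0.1 -0.9] w 11.6 t 11.2
shift tool mm [125.5   2.3   9. ]
rotvec deg [ 0.08 -0.04 11.5 ] shift after turn [123.5 -22.7   8.9]
```

```bash
python3 -m creep '[{"tx":0.025,"ty":0.0005,"tz":0,"rx":0,"ry":0,"rz":0},{"tx":0.045,"ty":0.001,"tz":0,"rx":0,"ry":0,"rz":0},{"tx":0.04,"ty":0.001,"tz":0.01,"rx":0,"ry":0,"rz":0},{"tx":0.0145,"ty":0,"tz":0.03,"rx":0,"ry":0,"rz":5.7},{"tx":0,"ty":0,"tz":0.03,"rx":0,"ry":0,"rz":5.8},{"tx":0,"ty":0,"tz":0.01,"rx":0,"ry":0,"rz":0},{"tx":0,"ty":0,"tz":0,"rx":0,"ry":0,"rz":0},{"tx":0,"ty":0,"tz":0,"rx":0,"ry":0,"rz":0}]'; python3 go.py .5335 .3742 .0425 89.4
```

```text
time_s: 12.2
tool_pos: [0.5339, 0.3729, 0.0785]
tool_rot: [180.0, -0.0, 89.4]
force: [0.7, -0.5, -1.3]
grip_width: 0.0116
pos [533.9 372.9  78.5] rot [ 1.7998e+02 -3.0000e-02  8.9410e+01] F [ 0.7 -0.5 -1.3] w 11.6 t 12.2
shift tool mm [ 1.3 -0.4 36. ]
rotvec deg [ 0.02 -0.03  0.01] shift after turn [ 1.3 -0.4 36. ]
```

```bash
python3 -m creep '[{"tx":0.0013,"ty":-0.0004,"tz":0.015,"rx":0,"ry":0,"rz":0},{"tx":0,"ty":0,"tz":0.014,"rx":0,"ry":0,"rz":0},{"tx":0,"ty":0,"tz":0.004,"rx":0,"ry":0,"rz":0},{"tx":0,"ty":0,"tz":0.002,"rx":0,"ry":0,"rz":0},{"tx":0,"ty":0,"tz":0,"rx":0,"ry":0,"rz":0},{"tx":0,"ty":0,"tz":0,"rx":0,"ry":0,"rz":0}]'; python3 go.py .5335 .3742 .0425 89.4
```

```text
time_s: 12.95
tool_pos: [0.5329, 0.3742, 0.0425]
tool_rot: [-180.0, 0.0, 89.4]
force: [-0.8, 0.0, 0.2]
grip_width: 0.0118
pos [532.9 374.2  42.5] rot [-1.7997e+02  2.0000e-02  8.9400e+01] F [-0.8  0.   0.2] w 11.8 t 12.95
shift tool mm [-0.   0.6 -0. ]
rotvec deg [-0.03  0.02  0.  ] shift after turn [-0.   0.6 -0. ]
```

```bash
python3 -m creep '[{"tx":0,"ty":0,"tz":0.001,"rx":0,"ry":0,"rz":0},{"tx":0,"ty":0,"tz":0,"rx":0,"ry":0,"rz":0},{"tx":0,"ty":0,"tz":0,"rx":0,"ry":0,"rz":0}]';python3 -m creep '[{"tx":0,"ty":0,"tz":0,"rx":0,"ry":0,"rz":0},{"tx":0,"ty":0,"tz":0,"rx":0,"ry":0,"rz":0},{"tx":0,"ty":0,"tz":0,"rx":0,"ry":0,"rz":0},{"tx":0,"ty":0,"tz":-0.02,"rx":0,"ry":0,"rz":0},{"tx":0,"ty":0,"tz":-0.05,"rx":0,"ry":0,"rz":0},{"tx":0,"ty":0,"tz":-0.055,"rx":0,"ry":0,"rz":0},{"tx":0,"ty":0,"tz":-0.04,"rx":0,"ry":0,"rz":0},{"tx":0,"ty":0,"tz":0,"rx":0,"ry":0,"rz":0}]' 0.04; python3 go.py .514 .2425 .2 -169.2
python3 -c "
from h import *
snap('wrist','w5.png');snap('top','t5.png')"
```

```text
time_s: 13.32
tool_pos: [0.5329, 0.3742, 0.0425]
tool_rot: [-180.0, 0.0, 89.4]
force: [-1.8, -2.4, 6.6]
grip_width: 0.0119
time_s: 14.32
tool_pos: [0.5351, 0.3756, 0.2125]
tool_rot: [179.6, -0.3, 89.4]
force: [0.4, 0.2, -0.3]
grip_width: 0.0398
pos [535.1 375.6 212.5] rot [179.63  -0.32  89.39] F [ 0.4  0.2 -0.3] w 39.8 t 14.32
shift tool mm [-133.3  -19.7   11.6]
rotvec deg [ 5.5000e-01  9.0000e-02 -1.0141e+02] shift after turn [  45.6 -126.8   12.5]
```

View pics/w5.png

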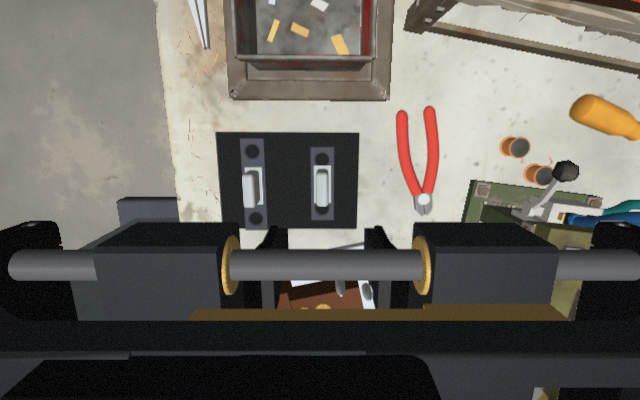

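```bash
python3 -c "
from h import *
print(env.get_obs()['qpos'].round(1))
c=load('t5'); a=c['pixels'][150:270,205:445,::-1]; cv2.imwrite('pics/t5z.png',cv2.resize(a,None,fx=3.3,fy=3.3,interpolation=cv2.INTER_CUBIC))"
```

```text
[-49.8  19.9  15.8  86.7  -5.5  74.2 -34. ]
```

View pics/t5z.png

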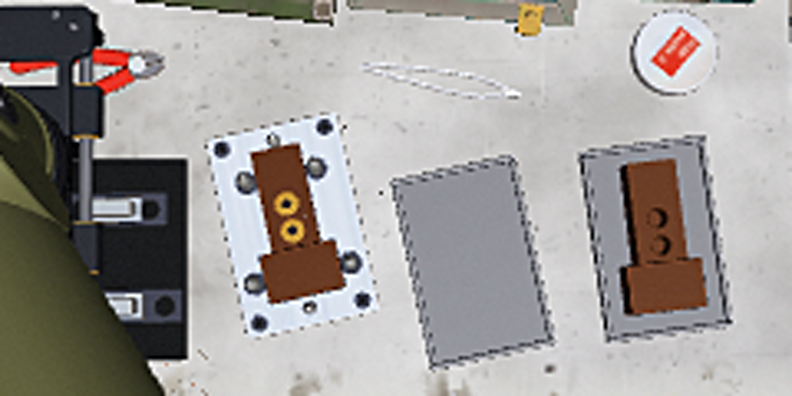

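```bash
python3 go.py .543 .248 .2 -169.2
```

```text
pos [532.9 374.2 207.4] rot [-1.7999e+02 -2.0000e-02  8.9390e+01] F [-0.5 -0.1  0.3] w 39.9 t 14.43
shift tool mm [-126.1   11.4    7.3]
rotvec deg [ 1.0000e-02 -2.0000e-02 -1.0141e+02] shift after turn [  13.7 -125.9    7.4]
```

```bash
python3 -m creep '[{"tx":-0.021,"ty":0.002,"tz":0,"rx":0,"ry":0,"rz":0},{"tx":-0.0421,"ty":0.004,"tz":0.004,"rx":0,"ry":0,"rz":0},{"tx":-0.0421,"ty":0.004,"tz":0.004,"rx":0,"ry":0,"rz":0},{"tx":-0.021,"ty":0.002,"tz":0,"rx":0,"ry":0,"rz":0},{"tx":0,"ty":0,"tz":0,"rx":0,"ry":0,"rz":-10.14},{"tx":0,"ty":0,"tz":0,"rx":0,"ry":0,"rz":-10.14},{"tx":0,"ty":0,"tz":0,"rx":0,"ry":0,"rz":-10.14},{"tx":0,"ty":0,"tz":0,"rx":0,"ry":0,"rz":-10.14},{"tx":0,"ty":0,"tz":0,"rx":0,"ry":0,"rz":-10.14},{"tx":0,"ty":0,"tz":0,"rx":0,"ry":0,"rz":-10.14},{"tx":0,"ty":0,"tz":0,"rx":0,"ry":0,"rz":-10.14},{"tx":0,"ty":0,"tz":0,"rx":0,"ry":0,"rz":-10.14},{"tx":0,"ty":0,"tz":0,"rx":0,"ry":0,"rz":-10.14},{"tx":0,"ty":0,"tz":0,"rx":0,"ry":0,"rz":-10.14},{"tx":0,"ty":0,"tz":0,"rx":0,"ry":0,"rz":0},{"tx":0,"ty":0,"tz":0,"rx":0,"ry":0,"rz":0}]' 0.06; python3 go.py .513 .2424 .041 -169.2
python3 -c "
from h import *
print(env.get_obs()['qpos'].round(1))
snap('wrist','w6.png')"
```

```text
time_s: 16.42
tool_pos: [0.5432, 0.2478, 0.198]
tool_rot: [-180.0, -0.1, -169.4]
force: [0.2, 0.2, -0.6]
grip_width: 0.0601
pos [543.2 247.8 198. ] rot [-1.7997e+02 -1.1000e-01 -1.6936e+02] F [ 0.2  0.2 -0.6] w 60.1 t 16.43
shift tool mm [ 30.4   0.3 157. ]
rotvec deg [-0.03 -0.11 -0.16] shift after turn [ 30.7   0.3 157. ]
[-33.7  13.6   7.8  95.   -1.9  71.6  75.1]
```

View pics/w6.png

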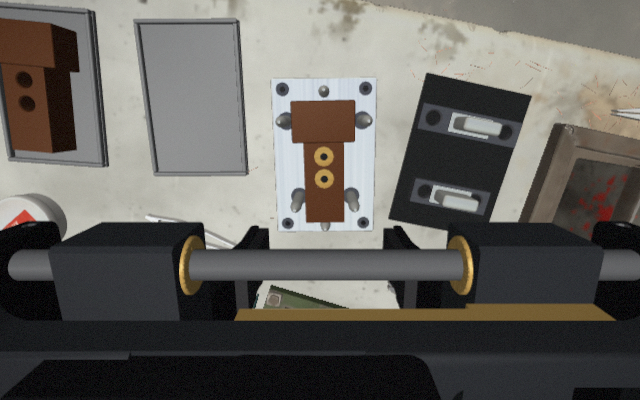

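Run:
```python
from h import *
a=cv2.imread('pics/w6.png')[70:240,265:385]; cv2.imwrite('pics/w6z.png',cv2.resize(a,None,fx=3.5,fy=3.5,interpolation=cv2.INTER_CUBIC))
a=cv2.imread('pics/w6.png')[0:185,0:260]; cv2.imwrite('pics/w6y.png',cv2.resize(a,None,fx=3,fy=3,interpolation=cv2.INTER_CUBIC))
```

```text
(no output)
```

View pics/w6z.png

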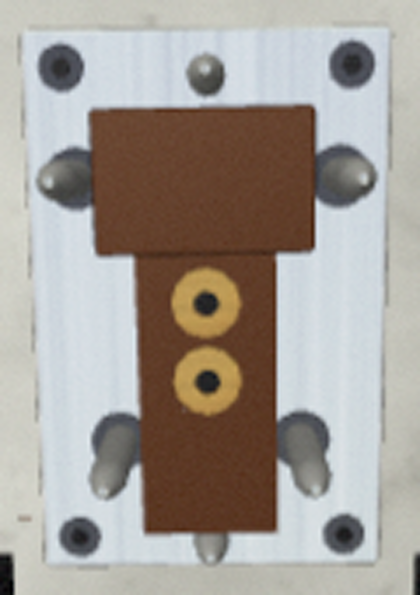

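View pics/w6y.png

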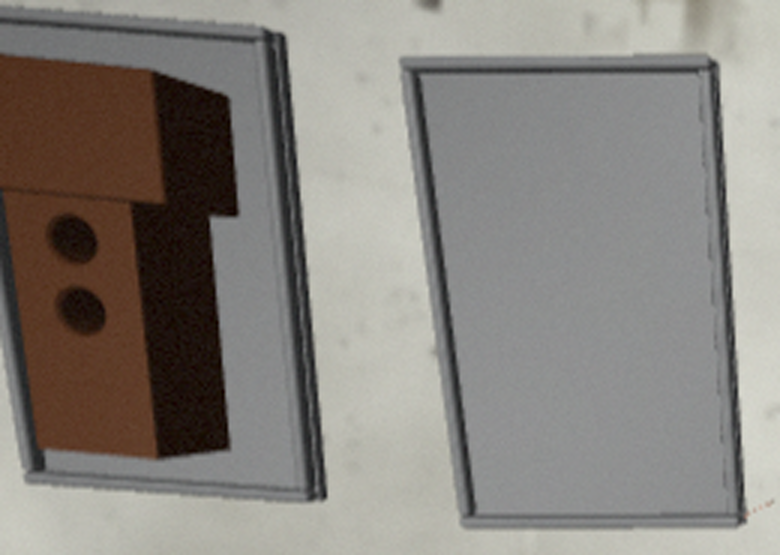

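```bash
cat > q.py <<'E'
from h import *
def mk(f,x0,y0,s):
    c=load(f)
    def P(u,v,z): return ray(c,x0+(u+.5)/s-.5,y0+(v+.5)/s-.5,z)[:2]*1000
    return P
def ang(d): return round(float(np.degrees(np.arctan2(d[1],d[0]))),2)
def rect4(P,n,pts,z):
    q=np.array([P(u,v,z) for u,v in pts]); print(n,'mean',np.round(q.mean(0),1),'sides',[round(float(np.linalg.norm(q[i]-q[i-1])),1) for i in range(4)],'ang',[ang(q[i]-q[i-1]) for i in range(4)]); return q
E
python3 - <<'E'
from q import *
P=mk('w6',265,70,3.5)
rect4(P,'plate',[(23,30),(392,27),(377,562),(48,560)],.012)
rect4(P,'head',[(91,108),(312,106),(314,250),(97,253)],.042)
rect4(P,'shank',[(134,254),(275,253),(276,531),(146,532)],.042)
print('bush',P(206,302,.045),P(207,381,.045))
P=mk('w6',0,0,3)
rect4(P,'tray',[(401,60),(714,60),(742,523),(463,526)],.010)
print('holes fresh',P(72,238,.034),P(81,309,.034))
E
```

```text
plate mean [518.5 243.3] sides [149.2, 98.3, 150.6, 98.1] ang [-168.86, 101.05, 11.08, -79.77]
head mean [483.3 235.1] sides [35.2, 54.3, 35.0, 54.9] ang [-168.42, 101.1, 12.63, -78.61]
shank mean [537.2 246.2] sides [73.9, 35.7, 73.9, 35.0] ang [-167.87, 101.0, 11.56, -78.94]
bush [512.63781752 241.22101241] [532.56644678 245.18066568]
tray mean [488.5 110.3] sides [141.8, 94.0, 140.8, 93.7] ang [-169.2, 100.61, 10.67, -78.78]
holes fresh [496.21809004 -27.01934876] [515.98096333 -25.14807779]
```

```bash
python3 go.py .515 .2418 .1 -169
```

```text
pos [543.3 247.8 198.1] rot [-1.7997e+02 -1.0000e-01 -1.6933e+02] F [-0.1 -0.   0.2] w 60.2 t 16.48
shift tool mm [28.7 -0.7 98.1]
rotvec deg [-0.03 -0.1  -0.33] shift after turn [28.9 -0.5 98.1]
```

```bash
python3 -m creep '[{"tx":0.0145,"ty":-0.0003,"tz":0.01,"rx":0,"ry":0,"rz":-0.33},{"tx":0.0143,"ty":-0.0003,"tz":0.04,"rx":0,"ry":0,"rz":0},{"tx":0,"ty":0,"tz":0.04,"rx":0,"ry":0,"rz":0},{"tx":0,"ty":0,"tz":0.008,"rx":0,"ry":0,"rz":0},{"tx":0,"ty":0,"tz":0,"rx":0,"ry":0,"rz":0},{"tx":0,"ty":0,"tz":0,"rx":0,"ry":0,"rz":0}]' 0.052; python3 go.py .515 .2418 .0415 -169
python3 -c "
from h import *
snap('wrist','w7.png');c=snap('scene','s7.png')
a=c['pixels'][150:300,200:440,::-1]; cv2.imwrite('pics/s7z.png',cv2.resize(a,None,fx=3.3,fy=3.3,interpolation=cv2.INTER_CUBIC))"
```

```text
time_s: 17.23
tool_pos: [0.5165, 0.2424, 0.1022]
tool_rot: [180.0, 0.1, -168.9]
force: [-0.7, -0.3, -0.2]
grip_width: 0.0523
pos [516.5 242.4 102.2] rot [ 1.7997e+02  9.0000e-02 -1.6889e+02] F [-0.7 -0.3 -0.2] w 52.3 t 17.23
shift tool mm [ 1.6 -0.3 60.7]
rotvec deg [0.03 0.09 0.11] shift after turn [ 1.6 -0.3 60.7]
```

View pics/w7.png

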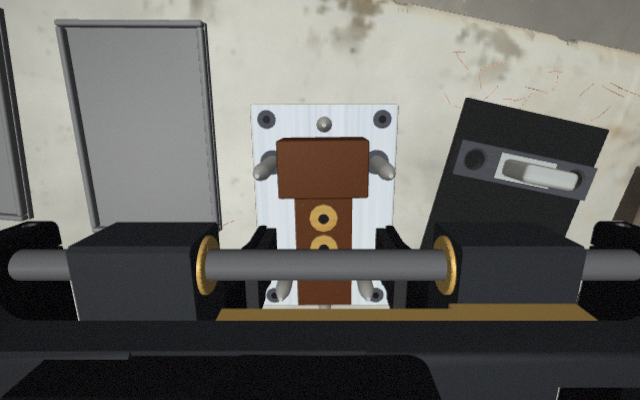

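View pics/s7z.png

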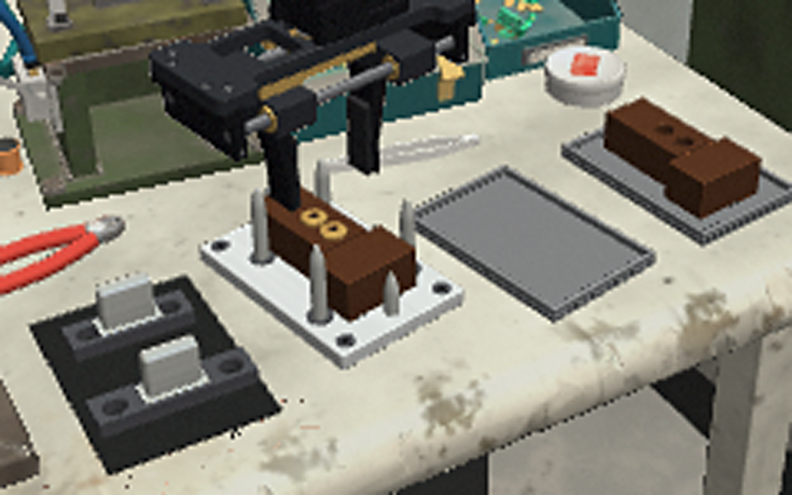

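```bash
python3 -m creep '[{"tx":0.0012,"ty":-0.0003,"tz":0.02,"rx":0,"ry":0,"rz":0.1},{"tx":0,"ty":0,"tz":0.03,"rx":0,"ry":0,"rz":0},{"tx":0,"ty":0,"tz":0.01,"rx":0,"ry":0,"rz":0},{"tx":0,"ty":0,"tz":0,"rx":0,"ry":0,"rz":0},{"tx":0,"ty":0,"tz":0,"rx":0,"ry":0,"rz":0}]'; python3 go.py .515 .2418 .0415 -169; python3 -m creep '[{"tx":0,"ty":0,"tz":0,"rx":0,"ry":0,"rz":0},{"tx":0,"ty":0,"tz":0,"rx":0,"ry":0,"rz":0},{"tx":0,"ty":0,"tz":0,"rx":0,"ry":0,"rz":0},{"tx":0,"ty":0,"tz":0,"rx":0,"ry":0,"rz":0}]' 0.02 35; python3 go.py .515 .2418 .0415 -169
```

```text
time_s: 17.95
tool_pos: [0.5149, 0.2416, 0.0416]
tool_rot: [180.0, 0.0, -169.0]
force: [0.3, -0.4, -0.3]
grip_width: 0.0517
pos [514.9 241.6  41.6] rot [ 1.7999e+02  4.0000e-02 -1.6898e+02] F [ 0.3 -0.4 -0.3] w 51.7 t 17.95
shift tool mm [-0.2  0.1  0.1]
rotvec deg [0.01 0.04 0.02] shift after turn [-0.2  0.1  0.1]
time_s: 18.45
tool_pos: [0.5143, 0.2411, 0.0409]
tool_rot: [-180.0, -0.0, -169.0]
force: [-0.6, -0.5, 4.3]
grip_width: 0.0358
pos [514.3 241.1  40.9] rot [-1.7997e+02 -4.0000e-02 -1.6897e+02] F [-0.6 -0.5  4.3] w 35.8 t 18.45
shift tool mm [-0.8  0.5 -0.6]
rotvec deg [-0.03 -0.04  0.03] shift after turn [-0.8  0.5 -0.6]
```

```bash
python3 -m creep '[{"tx":0,"ty":0,"tz":-0.01,"rx":0,"ry":0,"rz":0},{"tx":0,"ty":0,"tz":-0.03,"rx":0,"ry":0,"rz":0},{"tx":0,"ty":0,"tz":-0.05,"rx":0,"ry":0,"rz":0},{"tx":0,"ty":0,"tz":-0.04,"rx":0,"ry":0,"rz":0},{"tx":0,"ty":0,"tz":0,"rx":0,"ry":0,"rz":0}]';  python3 go.py .495 .1073 .17 -169.3
```

```text
time_s: 19.08
tool_pos: [0.516, 0.2424, 0.1742]
tool_rot: [179.9, 0.3, -169.0]
force: [0.2, -0.2, -2.8]
grip_width: 0.0358
pos [516.  242.4 174.2] rot [ 179.88    0.31 -168.97] F [ 0.2 -0.2 -2.8] w 35.8 t 19.07
shift tool mm [  46.5 -128.6    3.7]
rotvec deg [0.12 0.31 0.33] shift after turn [  45.8 -128.8    4.2]
```

```bash
python3 -m creep '[{"tx":0.006,"ty":-0.02,"tz":0,"rx":0,"ry":0,"rz":0.33},{"tx":0.013,"ty":-0.04,"tz":0,"rx":0,"ry":0.3,"rz":0},{"tx":0.014,"ty":-0.04,"tz":0.002,"rx":0,"ry":0,"rz":0},{"tx":0.012,"ty":-0.028,"tz":0,"rx":0,"ry":0,"rz":0},{"tx":0,"ty":0,"tz":0,"rx":0,"ry":0,"rz":0},{"tx":0,"ty":0,"tz":0,"rx":0,"ry":0,"rz":0}]';  python3 go.py .4836 .1093 .034 -169.3
python3 -c "
from h import *
c=snap('wrist','w8.png');snap('top','t8.png');snap('scene','s8.png')
a=c['pixels'][0:300,120:520,::-1]; cv2.imwrite('pics/w8z.png',cv2.resize(a,None,fx=2,fy=2,interpolation=cv2.INTER_CUBIC))"
```

```text
time_s: 19.82
tool_pos: [0.4927, 0.1066, 0.1673]
tool_rot: [-180.0, -0.5, -169.3]
force: [-0.7, 0.2, -1.7]
grip_width: 0.0358
pos [492.7 106.6 167.3] rot [-179.98   -0.52 -169.34] F [-0.7  0.2 -1.7] w 35.8 t 19.82
shift tool mm [  7.3   4.4 133.4]
rotvec deg [-0.02 -0.52 -0.04] shift after turn [  8.5   4.3 133.3]
```

View pics/w8z.png

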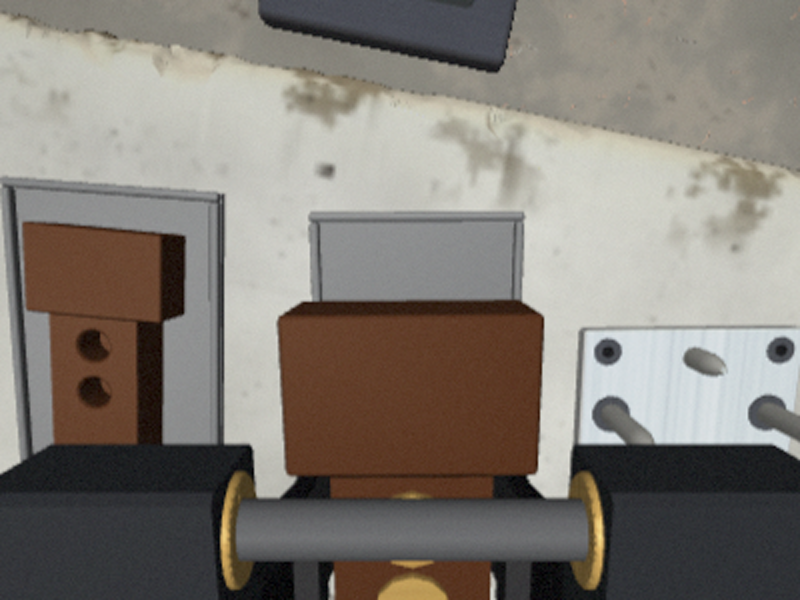

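Run:
```python
from q import *
P=mk('w8',120,0,2)
a=P(310,214,.01);b=P(523,214,.01);print(a,b,np.linalg.norm(a-b),ang(a-b)); m=(a+b)/2
t=np.radians(10.7); print('center',m+72*np.array([np.cos(t),np.sin(t)]))
# held block head near-top edge, offset of block in tool
h=np.array([P(281,316,.0425+.1264+.0),P(543,316,.1684)]);print('headedge',h,np.linalg.norm(h[0]-h[1]),ang(h[0]-h[1]))
```

```text
[427.46189494  50.47349609] [410.40174167 141.42072153] 92.53348932498 -79.38
center [489.67993965 109.31510512]
headedge [[449.42384573  71.79749487]
 [439.40125392 125.5664704 ]] 54.69511016231556 -79.44
```

```bash
python3 go.py .4842 .1083 .034 -169.3; python3 -m creep '[{"tx":0.0078,"ty":0.0033,"tz":0.03,"rx":0,"ry":-0.5,"rz":0},{"tx":0,"ty":0,"tz":0.05,"rx":0,"ry":0,"rz":0},{"tx":0,"ty":0,"tz":0.035,"rx":0,"ry":0,"rz":0},{"tx":0,"ty":0,"tz":0.005,"rx":0,"ry":0,"rz":0},{"tx":0,"ty":0,"tz":0,"rx":0,"ry":0,"rz":0},{"tx":0,"ty":0,"tz":0,"rx":0,"ry":0,"rz":0}]'; python3 go.py .4842 .1083 .034 -169.3
```

```text
pos [493.4 107.9 168. ] rot [-179.97   -0.44 -169.22] F [-0.1 -0.7 -2.4] w 36.0 t 19.98
shift tool mm [  7.9   2.2 134.1]
rotvec deg [-0.03 -0.44  0.08] shift after turn [  9.    2.1 134. ]
time_s: 20.72
tool_pos: [0.4869, 0.1094, 0.0503]
tool_rot: [-180.0, 0.3, -169.3]
force: [0.7, -0.5, -1.7]
grip_width: 0.0355
pos [486.9 109.4  50.3] rot [-180.      0.3  -169.29] F [ 0.7 -0.5 -1.7] w 35.5 t 20.73
shift tool mm [ 3.  -0.6 16.3]
rotvec deg [-0.    0.3   0.01] shift after turn [ 2.9 -0.6 16.3]
```

```bash
python3 -m creep '[{"tx":0.0025,"ty":-0.0006,"tz":0.006,"rx":0,"ry":0.3,"rz":0},{"tx":0,"ty":0,"tz":0.006,"rx":0,"ry":0,"rz":0},{"tx":0,"ty":0,"tz":0.003,"rx":0,"ry":0,"rz":0},{"tx":0,"ty":0,"tz":0.001,"rx":0,"ry":0,"rz":0},{"tx":0,"ty":0,"tz":0,"rx":0,"ry":0,"rz":0},{"tx":0,"ty":0,"tz":0,"rx":0,"ry":0,"rz":0}]'; python3 go.py .4842 .1083 .033 -169.3
```

```text
time_s: 21.48
tool_pos: [0.4831, 0.1078, 0.0328]
tool_rot: [-180.0, -0.2, -169.3]
force: [-1.1, -0.8, 3.1]
grip_width: 0.0358
pos [483.1 107.8  32.8] rot [-179.97   -0.18 -169.3 ] F [-1.1 -0.8  3.1] w 35.8 t 21.48
shift tool mm [-1.2  0.3 -0.2]
rotvec deg [-0.03 -0.18 -0.  ] shift after turn [-1.2  0.3 -0.2]
```

Contact at z 32.8; release, lift, and go toward the fresh block's tray.

```bash
python3 -m creep '[{"tx":0,"ty":0,"tz":0,"rx":0,"ry":0,"rz":0},{"tx":0,"ty":0,"tz":0,"rx":0,"ry":0,"rz":0},{"tx":0,"ty":0,"tz":0,"rx":0,"ry":0,"rz":0},{"tx":0,"ty":0,"tz":-0.02,"rx":0,"ry":0,"rz":0},{"tx":0,"ty":0,"tz":-0.04,"rx":0,"ry":0,"rz":0},{"tx":0,"ty":0,"tz":-0.05,"rx":0,"ry":0,"rz":0},{"tx":0,"ty":0,"tz":-0.05,"rx":0,"ry":0,"rz":0},{"tx":0,"ty":0,"tz":0,"rx":0,"ry":0,"rz":0}]' 0.047; python3 go.py .53 -.025 .2 -174.9
```

```text
time_s: 22.48
tool_pos: [0.4864, 0.1087, 0.1971]
tool_rot: [179.9, 0.3, -169.3]
force: [-0.1, 0.2, -0.9]
grip_width: 0.0474
pos [486.4 108.7 197.1] rot [ 179.94    0.34 -169.31] F [-0.1  0.2 -0.9] w 47.4 t 22.48
shift tool mm [ -18.  -139.5   -2.9]
rotvec deg [0.07 0.34 5.59] shift after turn [ -31.5 -137.1   -2.9]
```

```bash
python3 -m creep '[{"tx":-0.003,"ty":-0.025,"tz":0,"rx":0,"ry":0,"rz":0},{"tx":-0.006,"ty":-0.045,"tz":0,"rx":0,"ry":0,"rz":0},{"tx":-0.006,"ty":-0.045,"tz":0,"rx":0,"ry":0,"rz":0},{"tx":-0.003,"ty":-0.024,"tz":0,"rx":0,"ry":0.3,"rz":5.59},{"tx":0,"ty":0,"tz":0,"rx":0,"ry":0,"rz":0},{"tx":0,"ty":0,"tz":0,"rx":0,"ry":0,"rz":0}]' 0.052;  python3 go.py .515 -.025 .1 -174.9
python3 -c "
from h import *
c=snap('wrist','w9.png')
a=c['pixels'][40:240,190:470,::-1]; cv2.imwrite('pics/w9z.png',cv2.resize(a,None,fx=2.8,fy=2.8,interpolation=cv2.INTER_CUBIC))"
```

```text
time_s: 23.22
tool_pos: [0.5265, -0.0239, 0.1918]
tool_rot: [-180.0, -0.6, -174.7]
force: [-0.1, -0.1, 0.1]
grip_width: 0.0518
pos [526.5 -23.9 191.8] rot [-179.99   -0.56 -174.74] F [-0.1 -0.1  0.1] w 51.8 t 23.23
shift tool mm [10.6 -0.1 91.9]
rotvec deg [-0.01 -0.56  0.16] shift after turn [11.5 -0.1 91.8]
```

View pics/w9z.png

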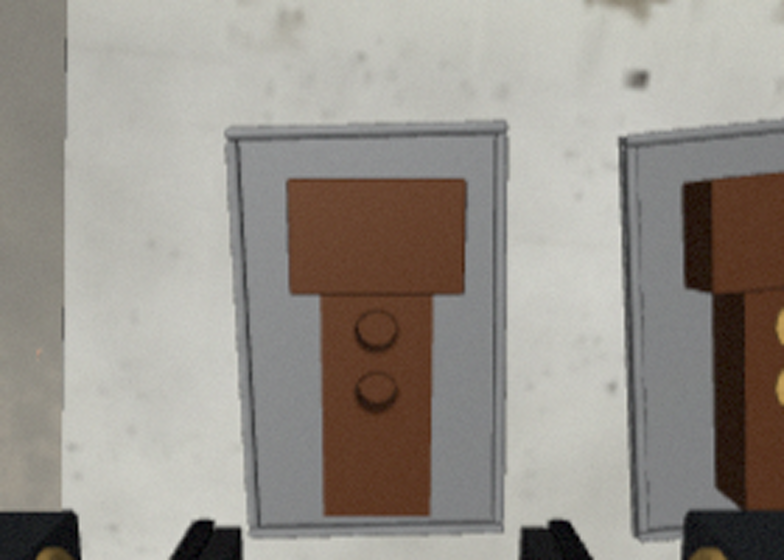

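Run:
```python
from q import *
P=mk('w9',190,40,2.8)
rect4(P,'head',[(287,180),(466,181),(464,294),(290,294)],.034)
rect4(P,'shank',[(320,294),(432,294),(430,515),(325,516)],.034)
h1,h2=P(376.5,330,.034),P(376.5,391,.034);print('holes',h1,h2,ang(h2-h1),np.linalg.norm(h2-h1))
```

```text
head mean [467.3 -29.4] sides [35.0, 55.6, 34.7, 55.6] ang [-174.59, 94.92, 5.43, -84.78]
shank mean [521.6 -24.5] sides [74.4, 35.8, 74.1, 35.5] ang [-174.37, 95.22, 5.46, -84.21]
holes [496.06802301 -26.90101314] [515.94536043 -25.10482042] 5.16 19.958327873322535
```

```bash
python3 go.py .4983 -.0265 .1 -174.7; python3 -m creep '[{"tx":0.014,"ty":0.001,"tz":0.02,"rx":0,"ry":-0.5,"rz":0},{"tx":0.014,"ty":0.001,"tz":0.035,"rx":0,"ry":0,"rz":0},{"tx":0,"ty":0,"tz":0.03,"rx":0,"ry":0,"rz":0},{"tx":0,"ty":0,"tz":0.01,"rx":0,"ry":0,"rz":0},{"tx":0,"ty":0,"tz":0,"rx":0,"ry":0,"rz":0},{"tx":0,"ty":0,"tz":0,"rx":0,"ry":0,"rz":0}]' 0.045;  python3 go.py .4983 -.0265 .0355 -174.7
```

```text
pos [526.5 -23.6 192. ] rot [-179.98   -0.54 -174.71] F [-0.8  0.3  0.3] w 51.8 t 23.27
shift tool mm [27.5 -0.3 92.3]
rotvec deg [-0.02 -0.54 -0.01] shift after turn [28.4 -0.3 92. ]
time_s: 24.02
tool_pos: [0.5, -0.0256, 0.099]
tool_rot: [-179.9, 0.2, -174.8]
force: [-0.0, 0.2, 0.5]
grip_width: 0.0445
pos [500.  -25.6  99. ] rot [-1.7994e+02  1.5000e-01 -1.7485e+02] F [-0.   0.2  0.5] w 44.5 t 24.02
shift tool mm [ 1.9 -0.7 63.5]
rotvec deg [-0.06  0.15 -0.15] shift after turn [ 1.8 -0.8 63.5]
```

```bash
python3 -m creep '[{"tx":0.0015,"ty":-0.0008,"tz":0.02,"rx":0,"ry":0.1,"rz":-0.15},{"tx":0,"ty":0,"tz":0.025,"rx":0,"ry":0,"rz":0},{"tx":0,"ty":0,"tz":0.015,"rx":0,"ry":0,"rz":0},{"tx":0,"ty":0,"tz":0.002,"rx":0,"ry":0,"rz":0},{"tx":0,"ty":0,"tz":0,"rx":0,"ry":0,"rz":0},{"tx":0,"ty":0,"tz":0,"rx":0,"ry":0,"rz":0}]';  python3 go.py .4983 -.0265 .0355 -174.7
```

```text
time_s: 24.78
tool_pos: [0.4982, -0.0269, 0.0366]
tool_rot: [-179.9, 0.0, -174.7]
force: [-0.4, 0.1, 0.2]
grip_width: 0.0452
pos [498.2 -26.9  36.6] rot [-1.7994e+02  2.0000e-02 -1.7474e+02] F [-0.4  0.1  0.2] w 45.2 t 24.77
shift tool mm [-0.1  0.4  1.1]
rotvec deg [-0.06  0.02 -0.04] shift after turn [-0.1  0.4  1.1]
```

```bash
python3 -m creep '[{"tx":0,"ty":0,"tz":0,"rx":0,"ry":0,"rz":0},{"tx":0,"ty":0,"tz":0,"rx":0,"ry":0,"rz":0},{"tx":0,"ty":0,"tz":0,"rx":0,"ry":0,"rz":0},{"tx":0,"ty":0,"tz":0,"rx":0,"ry":0,"rz":0}]' 0.02 35; python3 go.py .4983 -.0265 .0355 -174.7; python3 -m creep '[{"tx":0,"ty":0,"tz":-0.01,"rx":0,"ry":0,"rz":0},{"tx":0,"ty":0,"tz":-0.03,"rx":0,"ry":0,"rz":0},{"tx":0,"ty":0,"tz":-0.05,"rx":0,"ry":0,"rz":0},{"tx":0,"ty":0,"tz":-0.05,"rx":0,"ry":0,"rz":0},{"tx":0,"ty":0,"tz":0,"rx":0,"ry":0,"rz":0}]'; python3 go.py .5143 .2411 .17 -169
```

```text
time_s: 25.28
tool_pos: [0.4978, -0.0271, 0.0362]
tool_rot: [-179.9, -0.0, -174.7]
force: [-0.8, -1.3, 4.6]
grip_width: 0.0357
pos [497.8 -27.1  36.2] rot [-1.7993e+02 -3.0000e-02 -1.7475e+02] F [-0.8 -1.3  4.6] w 35.7 t 25.27
shift tool mm [-0.5  0.5  0.7]
rotvec deg [-0.07 -0.03 -0.05] shift after turn [-0.5  0.5  0.7]
time_s: 25.9
tool_pos: [0.5002, -0.0266, 0.18]
tool_rot: [-180.0, 0.4, -174.7]
force: [0.6, -0.1, -1.2]
grip_width: 0.0356
pos [500.2 -26.6 180. ] rot [-179.97    0.4  -174.74] F [ 0.6 -0.1 -1.2] w 35.6 t 25.9
shift tool mm [-38.5 265.3  10.2]
rotvec deg [-0.05  0.4  -5.74] shift after turn [-65.  260.1  10. ]
```

```bash
python3 -m creep '[{"tx":-0.003,"ty":0.021,"tz":0,"rx":0,"ry":0.3,"rz":0},{"tx":-0.006,"ty":0.044,"tz":0,"rx":0,"ry":0,"rz":0},{"tx":-0.008,"ty":0.05,"tz":0,"rx":0,"ry":0,"rz":0},{"tx":-0.008,"ty":0.05,"tz":0,"rx":0,"ry":0,"rz":0},{"tx":-0.006,"ty":0.05,"tz":0,"rx":0,"ry":0,"rz":0},{"tx":-0.005,"ty":0.035,"tz":0,"rx":0,"ry":0,"rz":-2.8},{"tx":-0.002,"ty":0.015,"tz":0,"rx":0,"ry":0,"rz":-2.9},{"tx":0,"ty":0,"tz":0,"rx":0,"ry":0,"rz":0},{"tx":0,"ty":0,"tz":0,"rx":0,"ry":0,"rz":0}]'; python3 go.py .5138 .2416 .115 -169.1
```

```text
time_s: 27.02
tool_pos: [0.5109, 0.2381, 0.1751]
tool_rot: [-179.9, -0.4, -169.2]
force: [0.3, -0.8, -2.7]
grip_width: 0.0357
pos [510.9 238.1 175.1] rot [-179.89   -0.41 -169.23] F [ 0.3 -0.8 -2.7] w 35.7 t 27.02
shift tool mm [-3.9  3.1 60.1]
rotvec deg [-0.11 -0.41 -0.13] shift after turn [-3.5  2.9 60.1]
```

```bash
python3 -m creep '[{"tx":-0.003,"ty":0.0029,"tz":0.02,"rx":-0.1,"ry":-0.4,"rz":-0.13},{"tx":0,"ty":0,"tz":0.03,"rx":0,"ry":0,"rz":0},{"tx":0,"ty":0,"tz":0.01,"rx":0,"ry":0,"rz":0},{"tx":0,"ty":0,"tz":0,"rx":0,"ry":0,"rz":0},{"tx":0,"ty":0,"tz":0,"rx":0,"ry":0,"rz":0}]'; python3 go.py .5138 .2416 .0452 -169.1
python3 -c "
from h import *
c=snap('wrist','w10.png')
a=c['pixels'][60:300,200:460,::-1]; cv2.imwrite('pics/w10z.png',cv2.resize(a,None,fx=2.5,fy=2.5,interpolation=cv2.INTER_CUBIC))
c=snap('scene','s10.png')
a=c['pixels'][150:300,200:440,::-1]; cv2.imwrite('pics/s10z.png',cv2.resize(a,None,fx=3.3,fy=3.3,interpolation=cv2.INTER_CUBIC))"
```

```text
time_s: 27.65
tool_pos: [0.5136, 0.244, 0.1165]
tool_rot: [179.9, 0.1, -169.0]
force: [0.2, 0.2, -1.5]
grip_width: 0.036
pos [513.6 244.  116.5] rot [ 1.7989e+02  1.3000e-01 -1.6895e+02] F [ 0.2  0.2 -1.5] w 36.0 t 27.65
shift tool mm [ 0.4 -2.5 71.3]
rotvec deg [0.11 0.13 0.15] shift after turn [ 0.2 -2.4 71.3]
```

View pics/w10z.png

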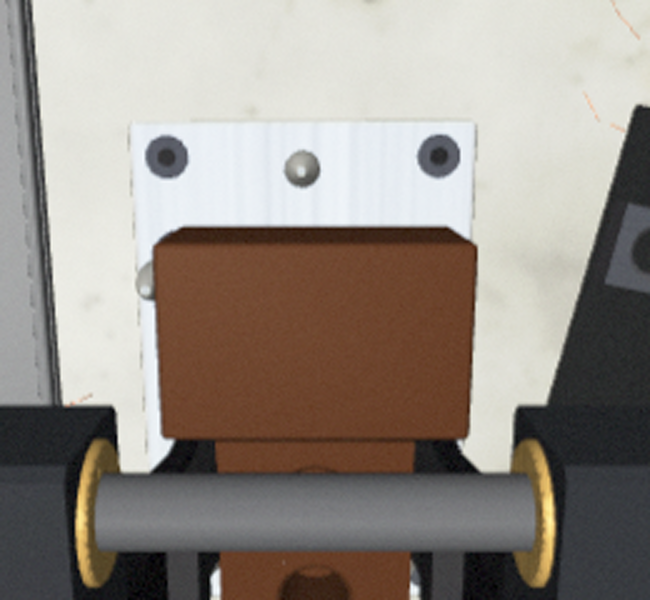

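View pics/s10z.png

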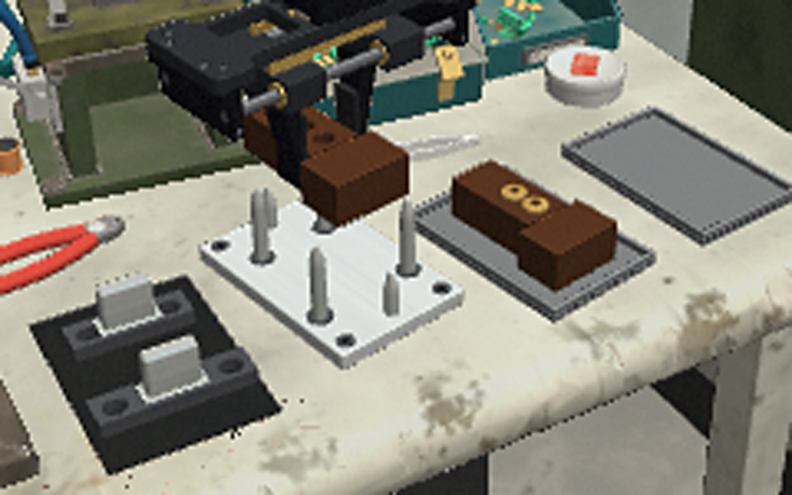

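```bash
python3 -m creep '[{"tx":0.0003,"ty":-0.0024,"tz":0.005,"rx":0.1,"ry":0.1,"rz":0.15},{"tx":0,"ty":0,"tz":0.007,"rx":0,"ry":0,"rz":0},{"tx":0,"ty":0,"tz":0,"rx":0,"ry":0,"rz":0},{"tx":0,"ty":0,"tz":0,"rx":0,"ry":0,"rz":0},{"tx":0,"ty":0,"tz":0,"rx":0,"ry":0,"rz":0}]'; python3 go.py .5138 .2416 .0452 -169.1
```

```text
time_s: 28.38
tool_pos: [0.513, 0.2418, 0.1034]
tool_rot: [-180.0, -0.1, -169.1]
force: [-0.1, -0.2, -2.6]
grip_width: 0.0355
pos [513.  241.8 103.4] rot [-1.7998e+02 -6.0000e-02 -1.6906e+02] F [-0.1 -0.2 -2.6] w 35.5 t 28.38
shift tool mm [-0.8 -0.3 58.2]
rotvec deg [-0.02 -0.06  0.04] shift after turn [-0.8 -0.4 58.2]
```

```bash
python3 -m creep '[{"tx":-0.0006,"ty":-0.0002,"tz":0.008,"rx":0,"ry":0,"rz":0},{"tx":0,"ty":0,"tz":0.01,"rx":0,"ry":0,"rz":0},{"tx":0,"ty":0,"tz":0.01,"rx":0,"ry":0,"rz":0},{"tx":0,"ty":0,"tz":0,"rx":0,"ry":0,"rz":0},{"tx":0,"ty":0,"tz":0,"rx":0,"ry":0,"rz":0}]'; python3 go.py .5138 .2416 .0452 -169.1
```

```text
time_s: 29.0
tool_pos: [0.5135, 0.2416, 0.0752]
tool_rot: [-180.0, -0.1, -169.1]
force: [0.3, -0.3, -1.6]
grip_width: 0.0359
pos [513.5 241.6  75.2] rot [-1.7997e+02 -8.0000e-02 -1.6906e+02] F [ 0.3 -0.3 -1.6] w 35.9 t 29.0
shift tool mm [-0.4 -0.  30. ]
rotvec deg [-0.03 -0.08  0.04] shift after turn [-0.3 -0.  30. ]
```

```bash
python3 -m creep '[{"tx":-0.0003,"ty":0,"tz":0.008,"rx":0,"ry":0,"rz":0},{"tx":0,"ty":0,"tz":0.01,"rx":0,"ry":0,"rz":0},{"tx":0,"ty":0,"tz":0.007,"rx":0,"ry":0,"rz":0},{"tx":0,"ty":0,"tz":0,"rx":0,"ry":0,"rz":0},{"tx":0,"ty":0,"tz":0,"rx":0,"ry":0,"rz":0}]'; python3 go.py .5138 .2416 .0452 -169.1
```

```text
time_s: 29.62
tool_pos: [0.5138, 0.2417, 0.0503]
tool_rot: [-180.0, -0.1, -169.1]
force: [0.1, -0.1, -1.4]
grip_width: 0.0358
pos [513.8 241.7  50.3] rot [-1.7998e+02 -7.0000e-02 -1.6906e+02] F [ 0.1 -0.1 -1.4] w 35.8 t 29.62
shift tool mm [ 0.  -0.1  5.1]
rotvec deg [-0.02 -0.07  0.04] shift after turn [ 0.  -0.1  5.1]
```

```bash
python3 -m creep '[{"tx":0,"ty":0,"tz":0.004,"rx":0,"ry":0,"rz":0},{"tx":0,"ty":0,"tz":0.002,"rx":0,"ry":0,"rz":0},{"tx":0,"ty":0,"tz":0,"rx":0,"ry":0,"rz":0},{"tx":0,"ty":0,"tz":0,"rx":0,"ry":0,"rz":0}]'; python3 go.py .5138 .2416 .0442 -169.1
```

```text
time_s: 30.12
tool_pos: [0.5137, 0.2416, 0.0443]
tool_rot: [-180.0, -0.1, -169.1]
force: [-0.1, 0.0, -0.9]
grip_width: 0.0357
pos [513.7 241.6  44.3] rot [-1.7998e+02 -7.0000e-02 -1.6906e+02] F [-0.1  0.  -0.9] w 35.7 t 30.12
shift tool mm [-0.1 -0.   0.1]
rotvec deg [-0.02 -0.07  0.04] shift after turn [-0.1 -0.   0.1]
```

```bash
python3 -m creep '[{"tx":0,"ty":0,"tz":0.001,"rx":0,"ry":0,"rz":0},{"tx":0,"ty":0,"tz":0,"rx":0,"ry":0,"rz":0},{"tx":0,"ty":0,"tz":0,"rx":0,"ry":0,"rz":0}]'; python3 go.py .5138 .2416 .0442 -169.1
```

```text
time_s: 30.5
tool_pos: [0.5137, 0.2416, 0.0442]
tool_rot: [-180.0, -0.1, -169.1]
force: [-3.1, -1.2, 6.2]
grip_width: 0.036
pos [513.7 241.6  44.2] rot [-1.7998e+02 -8.0000e-02 -1.6906e+02] F [-3.1 -1.2  6.2] w 36.0 t 30.5
shift tool mm [-0.1 -0.1  0. ]
rotvec deg [-0.02 -0.08  0.04] shift after turn [-0.1 -0.1  0. ]
```

Block seated at the expected height (44.2). Release, rise, look.

```bash
python3 -m creep '[{"tx":0,"ty":0,"tz":0,"rx":0,"ry":0,"rz":0},{"tx":0,"ty":0,"tz":0,"rx":0,"ry":0,"rz":0},{"tx":0,"ty":0,"tz":0,"rx":0,"ry":0,"rz":0},{"tx":0,"ty":0,"tz":-0.02,"rx":0,"ry":0,"rz":0},{"tx":0,"ty":0,"tz":-0.04,"rx":0,"ry":0,"rz":0},{"tx":-0.015,"ty":0,"tz":-0.05,"rx":0,"ry":0,"rz":0},{"tx":-0.015,"ty":0,"tz":-0.045,"rx":0,"ry":0,"rz":0},{"tx":0,"ty":0,"tz":0,"rx":0,"ry":0,"rz":0},{"tx":0,"ty":0,"tz":0,"rx":0,"ry":0,"rz":0}]' 0.05; python3 -c "
from h import *
c=snap('wrist','w11.png')
a=c['pixels'][70:240,265:385,::-1]; cv2.imwrite('pics/w11z.png',cv2.resize(a,None,fx=3.5,fy=3.5,interpolation=cv2.INTER_CUBIC))
c=snap('scene','s11.png')
a=c['pixels'][150:300,200:440,::-1]; cv2.imwrite('pics/s11z.png',cv2.resize(a,None,fx=3.3,fy=3.3,interpolation=cv2.INTER_CUBIC))"; python3 go.py .4613 .3747 .1 89.4
```

```text
time_s: 31.62
tool_pos: [0.5428, 0.2472, 0.1974]
tool_rot: [-180.0, -0.1, -169.1]
force: [-0.1, 0.6, -0.3]
grip_width: 0.0501
pos [542.1 247.  196.4] rot [-179.93   -0.25 -169.05] F [ 0.2 -0.2 -0.5] w 49.9 t 31.73
shift tool mm [ 54.7 140.8  96.5]
rotvec deg [ -0.28  -0.12 101.55] shift after turn [126.8 -82.2  96.4]
```

View pics/w11.png

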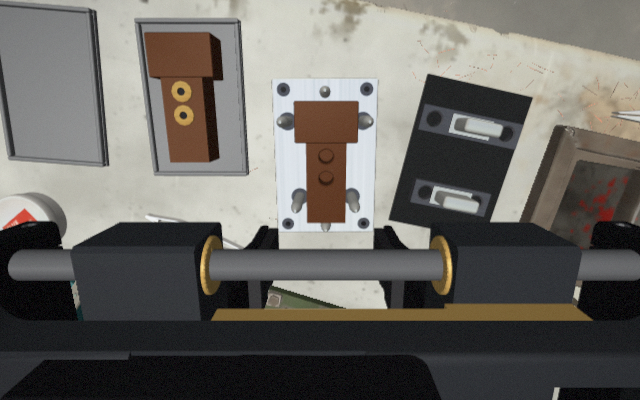

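View pics/s11z.png

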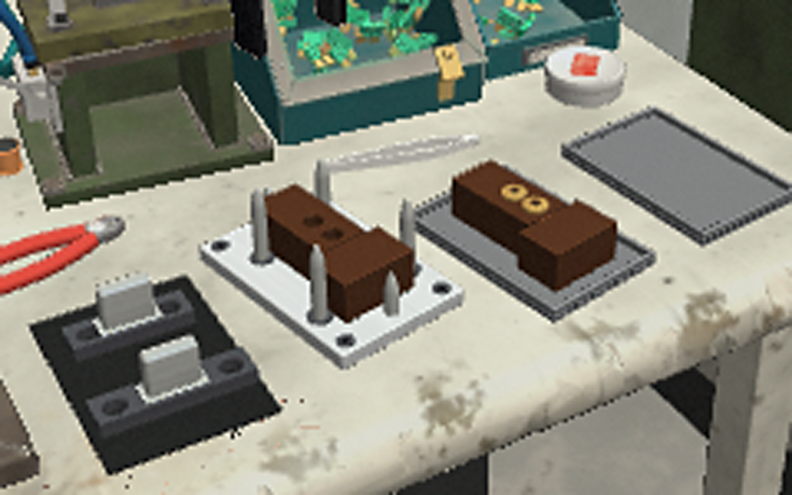

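```bash
python3 -m creep '[{"tx":0,"ty":0,"tz":0,"rx":0,"ry":0,"rz":10.15},{"tx":0,"ty":0,"tz":0,"rx":0,"ry":0,"rz":10.15},{"tx":0,"ty":0,"tz":0,"rx":0,"ry":0,"rz":10.15},{"tx":0,"ty":0,"tz":0,"rx":0,"ry":0,"rz":10.15},{"tx":0,"ty":0,"tz":0,"rx":0,"ry":0,"rz":10.15},{"tx":0,"ty":0,"tz":0,"rx":0,"ry":0,"rz":10.15},{"tx":0,"ty":0,"tz":0,"rx":0,"ry":0,"rz":10.15},{"tx":0,"ty":0,"tz":0,"rx":0,"ry":0,"rz":10.15},{"tx":0,"ty":0,"tz":0,"rx":0,"ry":0,"rz":10.15},{"tx":0,"ty":0,"tz":0,"rx":0,"ry":0,"rz":10.15},{"tx":0.02,"ty":-0.013,"tz":0,"rx":0,"ry":0,"rz":0},{"tx":0.04,"ty":-0.026,"tz":0.01,"rx":0,"ry":0,"rz":0},{"tx":0.04,"ty":-0.026,"tz":0.03,"rx":0,"ry":0,"rz":0},{"tx":0.0268,"ty":-0.0172,"tz":0.03,"rx":0,"ry":0,"rz":0},{"tx":0,"ty":0,"tz":0.01,"rx":0,"ry":0,"rz":0},{"tx":0,"ty":0,"tz":0,"rx":0,"ry":0,"rz":0},{"tx":0,"ty":0,"tz":0,"rx":0,"ry":0,"rz":0}]' 0.04; python3 go.py .4613 .3747 .0412 89.4; python3 -c "
from h import *
snap('wrist','w12.png')"
```

```text
time_s: 33.85
tool_pos: [0.4638, 0.3737, 0.1189]
tool_rot: [180.0, 0.0, 89.3]
force: [-0.1, 0.8, -0.1]
grip_width: 0.0402
pos [463.8 373.7 118.9] rot [1.800e+02 3.000e-02 8.929e+01] F [-0.1  0.8 -0.1] w 40.2 t 33.85
shift tool mm [ 1.1 -2.5 77.7]
rotvec deg [ 0.    0.03 -0.11] shift after turn [ 1.  -2.5 77.7]
```

View pics/w12.png

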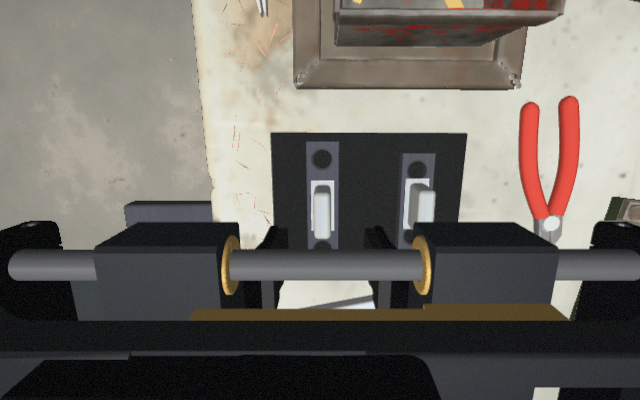

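```bash
python3 -m creep '[{"tx":0.001,"ty":-0.0015,"tz":0.025,"rx":0,"ry":0,"rz":-0.1},{"tx":0,"ty":-0.0008,"tz":0.03,"rx":0,"ry":0,"rz":0},{"tx":0,"ty":0,"tz":0.02,"rx":0,"ry":0,"rz":0},{"tx":0,"ty":0,"tz":0.002,"rx":0,"ry":0,"rz":0},{"tx":0,"ty":0,"tz":0,"rx":0,"ry":0,"rz":0},{"tx":0,"ty":0,"tz":0,"rx":0,"ry":0,"rz":0}]'; python3 go.py .4613 .3747 .0412 89.4
```

```text
time_s: 34.65
tool_pos: [0.4607, 0.3765, 0.0425]
tool_rot: [180.0, -0.1, 89.5]
force: [0.0, -0.6, 0.9]
grip_width: 0.0398
pos [460.7 376.5  42.5] rot [ 1.7998e+02 -5.0000e-02  8.9530e+01] F [ 0.  -0.6  0.9] w 39.8 t 34.65
shift tool mm [-1.8  0.6  1.3]
rotvec deg [ 0.02 -0.05  0.13] shift after turn [-1.8  0.6  1.3]
```

Correct the 1.8 mm along the rib, then grip and lift.

```bash
python3 -m creep '[{"tx":-0.0017,"ty":0.0005,"tz":0.0008,"rx":0,"ry":0,"rz":0.1},{"tx":0,"ty":0,"tz":0,"rx":0,"ry":0,"rz":0},{"tx":0,"ty":0,"tz":0,"rx":0,"ry":0,"rz":0}]'; python3 -m creep '[{"tx":0,"ty":0,"tz":0,"rx":0,"ry":0,"rz":0},{"tx":0,"ty":0,"tz":0,"rx":0,"ry":0,"rz":0},{"tx":0,"ty":0,"tz":0,"rx":0,"ry":0,"rz":0},{"tx":0,"ty":0,"tz":0,"rx":0,"ry":0,"rz":0},{"tx":0,"ty":0,"tz":0,"rx":0,"ry":0,"rz":0}]' 0 35; python3 go.py .4613 .3747 .0412 89.4
```

```text
time_s: 35.02
tool_pos: [0.4604, 0.3742, 0.0405]
tool_rot: [-179.9, 0.0, 89.4]
force: [0.4, -0.2, 0.3]
grip_width: 0.0399
time_s: 35.65
tool_pos: [0.4606, 0.3742, 0.0404]
tool_rot: [-179.9, 0.0, 89.4]
force: [0.6, 0.2, -1.0]
grip_width: 0.0118
pos [460.6 374.2  40.4] rot [-1.7995e+02  3.0000e-02  8.9430e+01] F [ 0.6  0.2 -1. ] w 11.8 t 35.65
shift tool mm [ 0.5  0.7 -0.8]
rotvec deg [-0.05  0.03  0.03] shift after turn [ 0.5  0.7 -0.8]
```

```bash
python3 -m creep '[{"tx":0,"ty":0,"tz":-0.01,"rx":0,"ry":0,"rz":0},{"tx":0,"ty":0,"tz":-0.03,"rx":0,"ry":0,"rz":0},{"tx":0,"ty":0,"tz":-0.05,"rx":0,"ry":0,"rz":0},{"tx":0,"ty":0,"tz":-0.025,"rx":0,"ry":0,"rz":0},{"tx":0,"ty":0,"tz":0,"rx":0,"ry":0,"rz":0}]'; python3 go.py .4819 .2362 .13 101
```

```text
time_s: 36.28
tool_pos: [0.4616, 0.3752, 0.158]
tool_rot: [179.9, -0.2, 89.4]
force: [-0.9, 0.9, -2.1]
grip_width: 0.0118
pos [461.6 375.2 158. ] rot [ 1.7988e+02 -1.6000e-01  8.9440e+01] F [-0.9  0.9 -2.1] w 11.8 t 36.27
shift tool mm [-138.9   21.6   27.6]
rotvec deg [  0.13  -0.15 -11.56] shift after turn [-140.3   -6.6   28. ]
```

```bash
python3 -m creep '[{"tx":-0.02,"ty":0.0032,"tz":0,"rx":0,"ry":0,"rz":0},{"tx":-0.045,"ty":0.007,"tz":0,"rx":0,"ry":0,"rz":0},{"tx":-0.045,"ty":0.007,"tz":0,"rx":0,"ry":0,"rz":0},{"tx":-0.029,"ty":0.0044,"tz":0.008,"rx":0.1,"ry":-0.1,"rz":-5.8},{"tx":0,"ty":0,"tz":0.015,"rx":0,"ry":0,"rz":-5.76},{"tx":0,"ty":0,"tz":0,"rx":0,"ry":0,"rz":0},{"tx":0,"ty":0,"tz":0,"rx":0,"ry":0,"rz":0}]'; python3 go.py .4819 .2362 .113 101
```

```text
time_s: 37.15
tool_pos: [0.4802, 0.2345, 0.1318]
tool_rot: [-179.7, 0.1, 100.9]
force: [0.1, 0.8, -2.1]
grip_width: 0.0113
pos [480.2 234.5 131.8] rot [-1.7973e+02  1.5000e-01  1.0091e+02] F [ 0.1  0.8 -2.1] w 11.3 t 37.15
shift tool mm [ 1.4  2.  18.8]
rotvec deg [-0.27  0.15 -0.09] shift after turn [ 1.3  2.  18.8]
```

```bash
python3 -m creep '[{"tx":0.0014,"ty":0.002,"tz":0.01,"rx":-0.2,"ry":0.1,"rz":-0.1},{"tx":0,"ty":0,"tz":0.009,"rx":0,"ry":0,"rz":0},{"tx":0,"ty":0,"tz":0,"rx":0,"ry":0,"rz":0},{"tx":0,"ty":0,"tz":0,"rx":0,"ry":0,"rz":0},{"tx":0,"ty":0,"tz":0,"rx":0,"ry":0,"rz":0}]'; python3 go.py .4819 .2362 .0795 101; python3 -c "
from h import *
c=snap('wrist','w13.png')
a=c['pixels'][100:300,220:460,::-1]; cv2.imwrite('pics/w13z.png',cv2.resize(a,None,fx=3,fy=3,interpolation=cv2.INTER_CUBIC))"
```

```text
time_s: 37.78
tool_pos: [0.4826, 0.2369, 0.1138]
tool_rot: [180.0, -0.0, 101.1]
force: [-0.4, 0.2, -2.8]
grip_width: 0.0117
pos [482.6 236.9 113.8] rot [179.96  -0.   101.1 ] F [-0.4  0.2 -2.8] w 11.7 t 37.77
shift tool mm [-0.6 -0.8 34.3]
rotvec deg [ 0.04 -0.    0.1 ] shift after turn [-0.6 -0.8 34.3]
```

View pics/w13z.png

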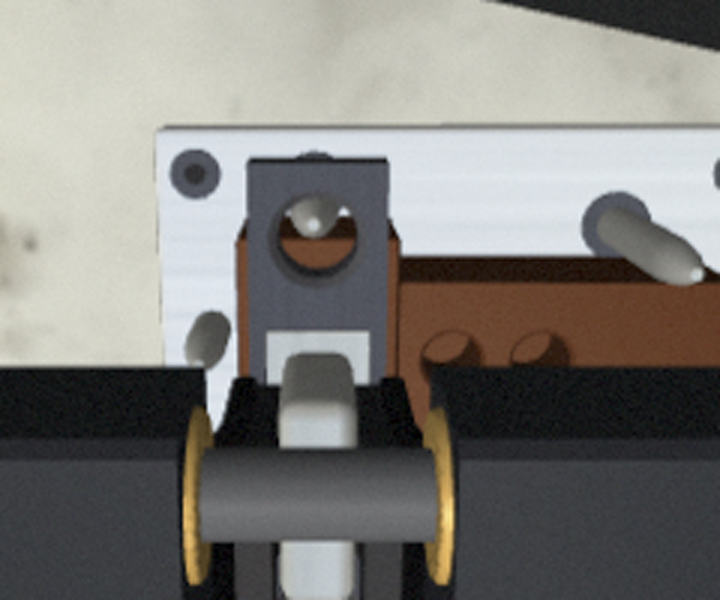

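Run:
```python
from q import *
P=mk('w13',220,100,3)
print('pin',P(313,221,.066),'hole',P(315,233,.0864))
```

```text
pin [475.33328853 271.54477153] hole [475.44727638 273.05649303]
```

```bash
python3 -m creep '[{"tx":-0.001,"ty":-0.0003,"tz":0.005,"rx":0,"ry":0,"rz":0.1},{"tx":0,"ty":0,"tz":0.006,"rx":0,"ry":0,"rz":0},{"tx":0,"ty":0,"tz":0.005,"rx":0,"ry":0,"rz":0},{"tx":0,"ty":0,"tz":0,"rx":0,"ry":0,"rz":0},{"tx":0,"ty":0,"tz":0,"rx":0,"ry":0,"rz":0}]'; python3 go.py .4821 .236 .0795 101
```

```text
time_s: 38.45
tool_pos: [0.4823, 0.2357, 0.0975]
tool_rot: [180.0, 0.0, 101.0]
force: [0.4, 0.2, -2.2]
grip_width: 0.0117
pos [482.3 235.7  97.5] rot [1.7999e+02 1.0000e-02 1.0100e+02] F [ 0.4  0.2 -2.2] w 11.7 t 38.45
shift tool mm [ 0.3 -0.2 18. ]
rotvec deg [ 0.01  0.01 -0.  ] shift after turn [ 0.3 -0.2 18. ]
```

```bash
python3 -m creep '[{"tx":0.0002,"ty":-0.0002,"tz":0.006,"rx":0,"ry":0,"rz":0},{"tx":0,"ty":0,"tz":0.006,"rx":0,"ry":0,"rz":0},{"tx":0,"ty":0,"tz":0.004,"rx":0,"ry":0,"rz":0},{"tx":0,"ty":0,"tz":0.001,"rx":0,"ry":0,"rz":0},{"tx":0,"ty":0,"tz":0,"rx":0,"ry":0,"rz":0},{"tx":0,"ty":0,"tz":0,"rx":0,"ry":0,"rz":0}]'; python3 go.py .4821 .236 .0795 101
```

```text
time_s: 39.2
tool_pos: [0.4822, 0.2359, 0.0806]
tool_rot: [180.0, -0.0, 101.0]
force: [0.0, -0.5, -1.9]
grip_width: 0.0118
pos [482.2 235.9  80.6] rot [179.98  -0.   100.99] F [ 0.  -0.5 -1.9] w 11.8 t 39.2
shift tool mm [ 0.1 -0.1  1.1]
rotvec deg [ 0.02 -0.   -0.01] shift after turn [ 0.1 -0.1  1.1]
```

```bash
python3 -m creep '[{"tx":0,"ty":0,"tz":0.001,"rx":0,"ry":0,"rz":0},{"tx":0,"ty":0,"tz":0.0008,"rx":0,"ry":0,"rz":0},{"tx":0,"ty":0,"tz":0,"rx":0,"ry":0,"rz":0},{"tx":0,"ty":0,"tz":0,"rx":0,"ry":0,"rz":0}]'; python3 go.py .4821 .236 .0795 101
```

```text
time_s: 39.7
tool_pos: [0.4822, 0.236, 0.0793]
tool_rot: [180.0, -0.0, 101.0]
force: [-2.0, -1.2, 6.3]
grip_width: 0.0116
pos [482.2 236.   79.3] rot [ 1.7998e+02 -1.0000e-02  1.0100e+02] F [-2.  -1.2  6.3] w 11.6 t 39.7
shift tool mm [ 0.  -0.1 -0.2]
rotvec deg [ 0.02 -0.01 -0.  ] shift after turn [ 0.  -0.1 -0.2]
```

Seated (79.3, +6 N). Release and go back for the short bar at (532.9, 374.2).

```bash
python3 -m creep '[{"tx":0,"ty":0,"tz":0,"rx":0,"ry":0,"rz":0},{"tx":0,"ty":0,"tz":0,"rx":0,"ry":0,"rz":0},{"tx":0,"ty":0,"tz":0,"rx":0,"ry":0,"rz":0},{"tx":0,"ty":0,"tz":-0.02,"rx":0,"ry":0,"rz":0},{"tx":0,"ty":0,"tz":-0.03,"rx":0,"ry":0,"rz":0},{"tx":0,"ty":0,"tz":-0.03,"rx":0,"ry":0,"rz":0},{"tx":0,"ty":0,"tz":0,"rx":0,"ry":0,"rz":0},{"tx":0,"ty":0,"tz":0,"rx":0,"ry":0,"rz":0}]' 0.04; python3 go.py .5329 .3742 .1 89.4
```

```text
time_s: 40.7
tool_pos: [0.4816, 0.2357, 0.1579]
tool_rot: [-180.0, 0.0, 101.0]
force: [-1.0, -0.4, -0.5]
grip_width: 0.0401
pos [481.6 235.7 157.9] rot [-1.7995e+02  3.0000e-02  1.0100e+02] F [-1.  -0.4 -0.5] w 40.1 t 40.7
shift tool mm [126.2  76.9  57.7]
rotvec deg [-0.05  0.03 11.6 ] shift after turn [139.1  49.9  57.9]
```

```bash
python3 -m creep '[{"tx":0.02,"ty":0.0122,"tz":0,"rx":0,"ry":0,"rz":0},{"tx":0.043,"ty":0.0262,"tz":0,"rx":0,"ry":0,"rz":0},{"tx":0.043,"ty":0.0262,"tz":0.006,"rx":0,"ry":0,"rz":0},{"tx":0.0202,"ty":0.0123,"tz":0.02,"rx":0,"ry":0,"rz":5.8},{"tx":0,"ty":0,"tz":0.03,"rx":0,"ry":0,"rz":5.8},{"tx":0,"ty":0,"tz":0,"rx":0,"ry":0,"rz":0},{"tx":0,"ty":0,"tz":0,"rx":0,"ry":0,"rz":0}]'; python3 go.py .5329 .3742 .0425 89.4
```

```text
time_s: 41.58
tool_pos: [0.5336, 0.3739, 0.1027]
tool_rot: [-180.0, 0.0, 89.5]
force: [-0.6, -0.1, -0.1]
grip_width: 0.0398
pos [533.6 373.9 102.7] rot [-1.7999e+02  4.0000e-02  8.9460e+01] F [-0.6 -0.1 -0.1] w 39.8 t 41.58
shift tool mm [ 0.3 -0.6 60.2]
rotvec deg [-0.01  0.04  0.06] shift after turn [ 0.3 -0.7 60.2]
```

```bash
python3 -m creep '[{"tx":0.0003,"ty":-0.0005,"tz":0.02,"rx":0,"ry":0,"rz":0},{"tx":0,"ty":0,"tz":0.025,"rx":0,"ry":0,"rz":0},{"tx":0,"ty":0,"tz":0.013,"rx":0,"ry":0,"rz":0},{"tx":0,"ty":0,"tz":0.001,"rx":0,"ry":0,"rz":0},{"tx":0,"ty":0,"tz":0,"rx":0,"ry":0,"rz":0},{"tx":0,"ty":0,"tz":0,"rx":0,"ry":0,"rz":0}]'; python3 go.py .5329 .3742 .0425 89.4
```

```text
time_s: 42.32
tool_pos: [0.5336, 0.3751, 0.0447]
tool_rot: [179.9, -0.1, 89.4]
force: [0.7, 0.8, 0.4]
grip_width: 0.0402
pos [533.6 375.1  44.7] rot [ 1.7991e+02 -6.0000e-02  8.9400e+01] F [0.7 0.8 0.4] w 40.2 t 42.33
shift tool mm [-1.  -0.7  2.2]
rotvec deg [ 0.09 -0.06 -0.01] shift after turn [-1.  -0.7  2.2]
```

```bash
python3 -m creep '[{"tx":-0.001,"ty":-0.0005,"tz":0.0015,"rx":0.1,"ry":0,"rz":0},{"tx":0,"ty":0,"tz":0,"rx":0,"ry":0,"rz":0},{"tx":0,"ty":0,"tz":0,"rx":0,"ry":0,"rz":0}]'; python3 -m creep '[{"tx":0,"ty":0,"tz":0,"rx":0,"ry":0,"rz":0},{"tx":0,"ty":0,"tz":0,"rx":0,"ry":0,"rz":0},{"tx":0,"ty":0,"tz":0,"rx":0,"ry":0,"rz":0},{"tx":0,"ty":0,"tz":0,"rx":0,"ry":0,"rz":0},{"tx":0,"ty":0,"tz":0,"rx":0,"ry":0,"rz":0}]' 0 35; python3 go.py .5329 .3742 .0425 89.4; python3 -m creep '[{"tx":0,"ty":0,"tz":-0.01,"rx":0,"ry":0,"rz":0},{"tx":0,"ty":0,"tz":-0.03,"rx":0,"ry":0,"rz":0},{"tx":0,"ty":0,"tz":-0.05,"rx":0,"ry":0,"rz":0},{"tx":0,"ty":0,"tz":-0.03,"rx":0,"ry":0,"rz":0},{"tx":0,"ty":0,"tz":0,"rx":0,"ry":0,"rz":0}]'; python3 go.py .5543 .2501 .13 101
```

```text
time_s: 42.7
tool_pos: [0.5324, 0.3738, 0.0422]
tool_rot: [-179.9, 0.0, 89.4]
force: [0.1, -0.5, -1.2]
grip_width: 0.0398
time_s: 43.32
tool_pos: [0.5325, 0.3737, 0.0421]
tool_rot: [-179.9, 0.0, 89.4]
force: [0.5, -0.3, -0.1]
grip_width: 0.0116
pos [532.5 373.7  42.1] rot [-179.92    0.     89.4 ] F [ 0.5 -0.3 -0.1] w 11.6 t 43.33
shift tool mm [ 0.5  0.4 -0.4]
rotvec deg [-0.08  0.   -0.  ] shift after turn [ 0.5  0.4 -0.4]
time_s: 43.95
tool_pos: [0.5342, 0.3747, 0.1657]
tool_rot: [179.8, -0.2, 89.4]
force: [0.9, -0.4, -2.9]
grip_width: 0.0118
pos [534.2 374.7 165.7] rot [179.82  -0.23  89.39] F [ 0.9 -0.4 -2.9] w 11.8 t 43.95
shift tool mm [-124.5   21.3   35.3]
rotvec deg [  0.2   -0.21 -11.61] shift after turn [-126.2   -4.1   35.7]
```

```bash
python3 -m creep '[{"tx":-0.02,"ty":0.0034,"tz":0,"rx":0,"ry":0,"rz":0},{"tx":-0.042,"ty":0.0073,"tz":0,"rx":0,"ry":0,"rz":0},{"tx":-0.042,"ty":0.0073,"tz":0,"rx":0,"ry":0,"rz":0},{"tx":-0.021,"ty":0.0036,"tz":0.01,"rx":0.2,"ry":-0.2,"rz":-5.8},{"tx":0,"ty":0,"tz":0.024,"rx":0,"ry":0,"rz":-5.8},{"tx":0,"ty":0,"tz":0,"rx":0,"ry":0,"rz":0},{"tx":0,"ty":0,"tz":0,"rx":0,"ry":0,"rz":0}]'; python3 go.py .5546 .2497 .114 101
```

```text
time_s: 44.82
tool_pos: [0.5525, 0.2478, 0.1277]
tool_rot: [-179.6, 0.2, 100.9]
force: [-0.0, -0.4, -1.8]
grip_width: 0.0119
pos [552.5 247.8 127.7] rot [-179.61    0.19  100.89] F [-0.  -0.4 -1.8] w 11.9 t 44.83
shift tool mm [ 1.5  2.5 13.7]
rotvec deg [-0.39  0.19 -0.11] shift after turn [ 1.4  2.4 13.7]
```

```bash
python3 -m creep '[{"tx":0.001,"ty":0.002,"tz":0.008,"rx":-0.3,"ry":0.1,"rz":-0.1},{"tx":0,"ty":0,"tz":0.005,"rx":0,"ry":0,"rz":0},{"tx":0,"ty":0,"tz":0,"rx":0,"ry":0,"rz":0},{"tx":0,"ty":0,"tz":0,"rx":0,"ry":0,"rz":0},{"tx":0,"ty":0,"tz":0,"rx":0,"ry":0,"rz":0}]'; python3 go.py .5546 .2497 .0811 101; python3 -c "
from h import *
c=snap('wrist','w14.png')
a=c['pixels'][100:300,220:460,::-1]; cv2.imwrite('pics/w14z.png',cv2.resize(a,None,fx=3,fy=3,interpolation=cv2.INTER_CUBIC))"
```

```text
time_s: 45.45
tool_pos: [0.5547, 0.2499, 0.1154]
tool_rot: [180.0, 0.0, 101.1]
force: [0.9, 0.1, -1.3]
grip_width: 0.0117
pos [554.7 249.9 115.4] rot [1.7999e+02 5.0000e-02 1.0110e+02] F [ 0.9  0.1 -1.3] w 11.7 t 45.45
shift tool mm [-0.1 -0.1 34.3]
rotvec deg [0.01 0.05 0.1 ] shift after turn [-0.1 -0.1 34.3]
```

View pics/w14z.png

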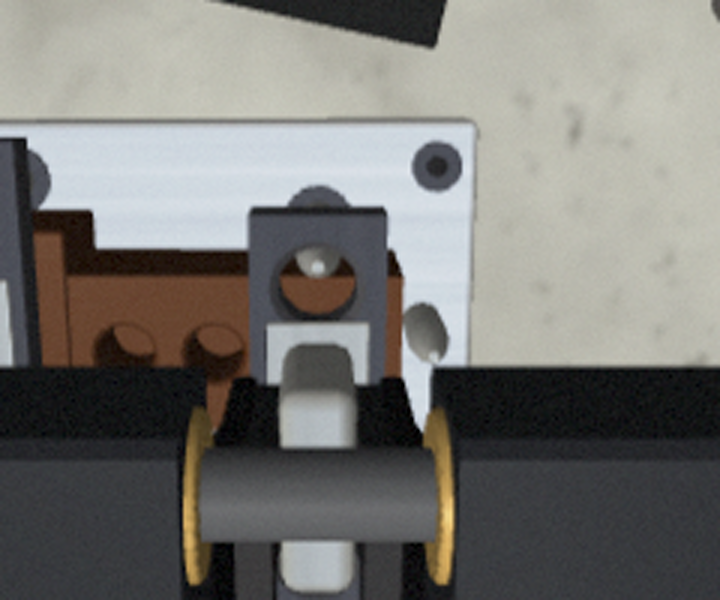

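```bash
python3 - <<'E'
from q import *
P=mk('w14',220,100,3)
print('pin',P(318,267,.066),'hole',P(315,282,.0864))
E
python3 -m creep '[{"tx":-0.0003,"ty":0.0002,"tz":0.005,"rx":0,"ry":0,"rz":0.1},{"tx":0,"ty":0,"tz":0,"rx":0,"ry":0,"rz":0},{"tx":0,"ty":0,"tz":0,"rx":0,"ry":0,"rz":0}]'; python3 go.py .5546 .2497 .0811 101
```

```text
pin [550.13066358 275.47199939] hole [549.23163586 277.1948401 ]
time_s: 45.88
tool_pos: [0.5547, 0.2495, 0.11]
tool_rot: [-180.0, 0.1, 101.0]
force: [-0.5, -0.0, -2.2]
grip_width: 0.0118
pos [554.7 249.5 110. ] rot [-1.7997e+02  6.0000e-02  1.0100e+02] F [-0.5 -0.  -2.2] w 11.8 t 45.88
shift tool mm [ 0.3 -0.  28.9]
rotvec deg [-0.03  0.06 -0.  ] shift after turn [ 0.3 -0.1 28.9]
```

```bash
python3 -m creep '[{"tx":-0.0005,"ty":0.0004,"tz":0.005,"rx":0,"ry":0,"rz":0},{"tx":0,"ty":0,"tz":0.005,"rx":0,"ry":0,"rz":0},{"tx":0,"ty":0,"tz":0.003,"rx":0,"ry":0,"rz":0},{"tx":0,"ty":0,"tz":0,"rx":0,"ry":0,"rz":0},{"tx":0,"ty":0,"tz":0,"rx":0,"ry":0,"rz":0}]'; python3 go.py .555 .2492 .0811 101
```

```text
time_s: 46.5
tool_pos: [0.5553, 0.2491, 0.0972]
tool_rot: [-180.0, 0.1, 101.0]
force: [-0.0, -0.0, -2.2]
grip_width: 0.012
pos [555.3 249.1  97.2] rot [-1.7999e+02  5.0000e-02  1.0100e+02] F [-0.  -0.  -2.2] w 12.0 t 46.5
shift tool mm [ 0.1 -0.3 16.1]
rotvec deg [-0.01  0.05 -0.  ] shift after turn [ 0.1 -0.3 16.1]
```

```bash
python3 -m creep '[{"tx":0.0001,"ty":-0.0003,"tz":0.005,"rx":0,"ry":0,"rz":0},{"tx":0,"ty":0,"tz":0.006,"rx":0,"ry":0,"rz":0},{"tx":0,"ty":0,"tz":0.004,"rx":0,"ry":0,"rz":0},{"tx":0,"ty":0,"tz":0,"rx":0,"ry":0,"rz":0},{"tx":0,"ty":0,"tz":0,"rx":0,"ry":0,"rz":0}]'; python3 go.py .555 .2492 .0811 101
```

```text
time_s: 47.12
tool_pos: [0.555, 0.2491, 0.0821]
tool_rot: [-180.0, 0.1, 101.0]
force: [0.1, -0.4, -2.6]
grip_width: 0.0114
pos [555.  249.1  82.1] rot [-1.7998e+02  6.0000e-02  1.0100e+02] F [ 0.1 -0.4 -2.6] w 11.4 t 47.12
shift tool mm [0.1 0.1 1. ]
rotvec deg [-0.02  0.06 -0.  ] shift after turn [0.1 0.1 1. ]
```

```bash
python3 -m creep '[{"tx":0,"ty":0,"tz":0.001,"rx":0,"ry":0,"rz":0},{"tx":0,"ty":0,"tz":0.0008,"rx":0,"ry":0,"rz":0},{"tx":0,"ty":0,"tz":0,"rx":0,"ry":0,"rz":0},{"tx":0,"ty":0,"tz":0,"rx":0,"ry":0,"rz":0}]'; python3 go.py .555 .2492 .0811 101
```

```text
time_s: 47.62
tool_pos: [0.5551, 0.2492, 0.0811]
tool_rot: [-180.0, 0.0, 101.0]
force: [-2.1, -0.4, 6.4]
grip_width: 0.0119
pos [555.1 249.2  81.1] rot [-1.80e+02  4.00e-02  1.01e+02] F [-2.1 -0.4  6.4] w 11.9 t 47.62
shift tool mm [ 0.  -0.1 -0. ]
rotvec deg [-0.    0.04 -0.  ] shift after turn [ 0.  -0.1 -0. ]
```

Seated. Release, rise and move back for a view.

```bash
python3 -m creep '[{"tx":0,"ty":0,"tz":0,"rx":0,"ry":0,"rz":0},{"tx":0,"ty":0,"tz":0,"rx":0,"ry":0,"rz":0},{"tx":0,"ty":0,"tz":0,"rx":0,"ry":0,"rz":0},{"tx":0,"ty":0,"tz":-0.02,"rx":0,"ry":0,"rz":0},{"tx":0,"ty":0,"tz":-0.04,"rx":0,"ry":0,"rz":0},{"tx":0,"ty":0,"tz":-0.05,"rx":0,"ry":0,"rz":0},{"tx":-0.02,"ty":-0.015,"tz":-0.045,"rx":0,"ry":0,"rz":0},{"tx":-0.03,"ty":-0.02,"tz":0,"rx":0,"ry":0,"rz":0},{"tx":0,"ty":0,"tz":0,"rx":0,"ry":0,"rz":0},{"tx":0,"ty":0,"tz":0,"rx":0,"ry":0,"rz":0}]' 0.04; python3 -c "
from h import *
c=snap('wrist','w15.png')
a=c['pixels'][60:220,240:440,::-1]; cv2.imwrite('pics/w15z.png',cv2.resize(a,None,fx=3.8,fy=3.6,interpolation=cv2.INTER_CUBIC))
c=snap('scene','s15.png')
a=c['pixels'][150:300,200:440,::-1]; cv2.imwrite('pics/s15z.png',cv2.resize(a,None,fx=3.3,fy=3.3,interpolation=cv2.INTER_CUBIC))"
```

```text
time_s: 48.88
tool_pos: [0.5303, 0.1942, 0.2362]
tool_rot: [179.9, -0.0, 101.0]
force: [0.0, 0.4, 0.1]
grip_width: 0.04
```

View pics/w15z.png

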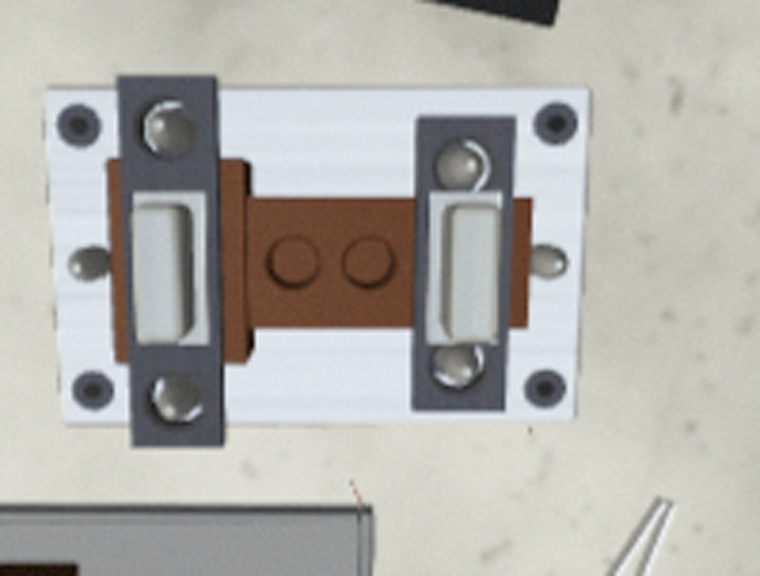

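View pics/s15z.png

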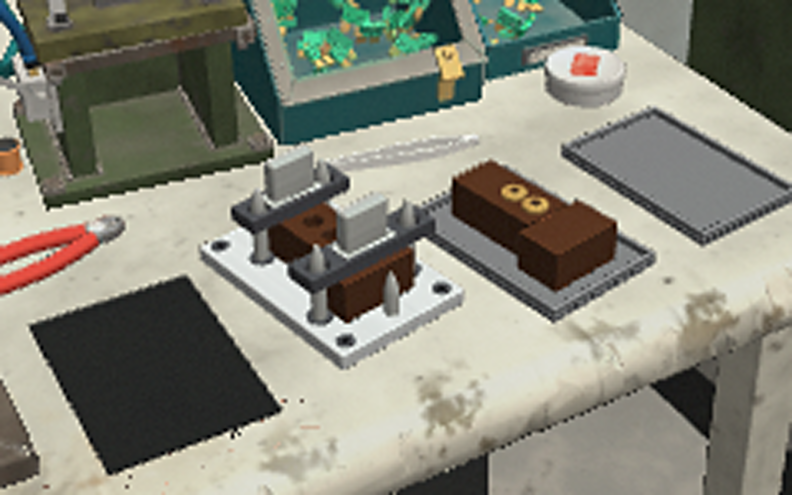

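The pictures show the pins through both bars, both bars flat on the fresh block, the finished block flat in its tray, and the tin, cutters and tweezers where they were. Handing in.

```bash
python3 -c "
from cell import env
print(env.sign_off())"
```

```text
the job is handed in; nothing more can be done
None
```

The job is done and handed in at about 49 s of the 118 s allowed.

**What I did:** I parked both bars on the mat and laid the finished block flat in the empty tray. I then loaded the fresh block into the jig, wide end between the wide pins. The long bar went back over the wide pins and the short bar over the narrow pins.

**Seating:** The fresh block and both bars each stopped within about 0.2 mm of the height I expected. Contact force was about 6 N each time.

**Last pictures:** The wrist and scene views show all four tall pins up through the bar holes, and both bars flat on the block. The finished block lies flat in its tray. The tin, cutters and tweezers look unmoved, though I judged that by eye and did not measure it.

**Disagreements:**
- **Top and wrist cameras:** They differed by about 3 mm in y at the jig and mat, and about 5 mm at the empty tray. I went by the wrist camera.
- **Hole and pin estimates:** Just before the bars went down, the pictures put each hole 1.5–2 mm off its pin. I corrected by about half of that, and both bars went on with no sideways force before touchdown.

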